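# Load a test cartridge into the bench analyser

### The job

Take the tall, wide test cartridge out of the rack, put it upright through the slot in the top of the analyser, and press it down gently but firmly until it comes to its solid stop on the contacts at the bottom. Then slide the dust cover fully shut over it, let go, and leave the other cartridge and everything else on the bench where they are.

Things in the scene. Friction and masses are not known exactly. Their poses are not given: they have to be found in the camera images.
- cartridge_mid (a point): Centre of the test cartridge, pale grey, upright in an outer pocket of the rack: 12 mm thick (its x), 60 wide (y), 84 tall (z), 60 g, square edges, any way round. 22 mm of it is below the rack's top. In the slot it meets a carrier, with 32 to 36 mm standing out, that sinks with a 3 to 4 N drag and stays; then a solid stop, 1.5 to 9.5 mm standing out. Over 30 N on slot or 25 N on stop harms it.
- check_mid (a point): Centre of the check cartridge, 12 x 40 x 62 mm, smaller than the test cartridge and standing in the opposite outer pocket. To be left alone.
- rack: Grey rack fixed to the bench, 156 (x) x 82 (y) x 30 mm high; origin under its centre. Three pockets at x = -50, 0 and 50 mm, each 14 mm (x) by 62.8 mm (y), floor 8 mm above the bench; the middle one is empty.
- slot (a point): Nominal place of the slot, at the height of its mouth, 120 mm up, on top of the fixed analyser (180 x 260 mm). The slot is in a dark screwed-on insert (47 x 92 mm) that sits up to 4 mm off along this x and 2.5 mm along y, so feel for it. Slot 14 mm (x) by 64 mm (y), square edges, throat 40 mm deep, walls 7.5 mm. To be loaded upright, cartridge thickness along x, width along y.
- cover_rib (a point): Middle of the grip rib on the sliding dust cover: rib 10 mm along the slot's y, 30 mm along x, from 15 to 33 mm above the slot's mouth. The cover is a grey cap 64 (x) x 92 mm (y), 15 mm high, open towards the slot, that slides along the slot's y and clears 12 mm of cartridge. The rib lies 12 mm (+y) from the cover's middle. An end block 15 mm high stands 49 mm from the slot at -y.
- cover (a joint): Travel of the dust cover in m: 0 = shut over the slot at its end stop, grows as it opens along the slot's +y, up to 0.105; starts open. Slides with about 2 N and stays where it is left.
- beaker: glass beaker, 68 mm wide, 85 mm high; origin in the middle of its underside; bystander
- marker: marker pen lying on the bench, 130 mm long, 13 mm thick; origin in the middle of its underside; bystander
- spatula: flat steel weighing spatula lying on the bench, 168 mm long; origin in the middle of its underside; bystander
- pillbox: low round white plastic box, 60 mm wide, 22 mm high; origin in the middle of its underside; bystander
- reagent: amber reagent bottle, 64 mm wide, 150 mm high; origin in the middle of its underside; bystander
- wash_bottle: white wash bottle with a blue cap and a bent spout, 68 mm wide, 207 mm high; origin in the middle of its underside; bystander
There are look-alikes about, which are no part of the job. What is shaped like the part that bears cartridge_mid but red is not meant.

How it is judged (in metres and radians):
On the way, in this order (a step that is already met when the one before it is completed fails the run):
1. the cartridge stands upright in the slot, more than half of it inside (horizontal distance between cartridge_mid and slot below 0.008 m and angle between cartridge_mid's own z axis and vertical below 0.1 rad and z of cartridge_mid in the frame of slot below -0.003 m), for 0.1 s.
2. the cartridge is pressed on its solid stop with more than 4 N (horizontal distance between cartridge_mid and slot below 0.008 m and angle between cartridge_mid's own z axis and vertical below 0.1 rad and contact force between cartridge and contact_block_c0 above 4 N), for 0.1 s.
At the end, for the whole second after the job is handed in: the cover is within 3 mm of its shut stop; the cartridge stands in the slot (within 8 mm of its nominal middle, tilted less than 0.1 rad), no more than 11 mm of it above the deck, at rest; the check cartridge is within 10 mm of its start (value of joint cover below 0.003 m and horizontal distance between cartridge_mid and slot below 0.008 m and angle between cartridge_mid's own z axis and vertical below 0.1 rad and z of cartridge_mid in the frame of slot below -0.031 m and linear speed of cartridge below 0.01 m/s and distance of check_mid from where it was at the start of the episode below 0.01 m); the robot touches nothing.
It fails at once if the cartridge is jammed on the analyser or its slot insert with over 30 N (contact force between cartridge and analyser above 30 N or contact force between cartridge and slot_insert above 30 N).
It fails at once if the cartridge is pressed on its stop with over 25 N (contact force between cartridge and contact_block_c0 above 25 N).
It fails at once if a bystander on the bench is shifted by over 20 mm (distance of any of beaker, marker, spatula, pillbox, reagent, wash_bottle from where it was at the start of the episode above 0.02 m).
It also fails if it takes over 72 s, if anything falls off the work surface, if the arm or the gripper's body presses on something with over 40 N, if the wrist force passes 120 N, or if a joint passes its speed limit or range.

### The arm

A 6-joint arm with a two-finger parallel gripper is mounted at the origin on the work surface. World frame = base frame: x ahead of the robot, y to its left, z up, the work surface at z = 0. Lengths are in mm, angles in rad, forces in N, time in s.
With the tool pointing down it reaches from about 350 to 725 mm from the base axis. Payload 6 kg.
Tool frame: the origin (TCP) lies midway between the tips of the shut fingers; the grasp point (between the pads) lies 19 mm behind it; x points along the fingers, y is the direction in which the jaws open and shut, and the axes are right-handed (so a half turn about x gives the same grasp; the last joint's range is limited). The gripper opens to 85 mm and grips with 20 to 120 N. Pads are 22 mm wide; open, the fingers measure 114 mm over their backs; the gripper's body (76 mm by 85 mm) begins 54 mm behind the grasp point. The pads swing forward as they close: fully open they stand 13 mm farther back than shut.
Start: joints at [1.527, 0.04, 0.085, 0, -1.615, -0.334], TCP at [221.299, 557.674, 231.261] pointing down, gripper open.
Joint ranges: [-2.56, 2.56], [-1.29, 2.01], [-1.08, 1.49], [-3.29, 1.98], [-2.81, -0.18], [-2.99, 2.99]. Speed limits (rad/s): [2.57, 2.57, 3.01, 3.14, 3.14, 3.14].

### API

Orientations are given as a unit quaternion [w, x, y, z].
In Python, from plant import readout, read_camera, manip gives the robot as it stands.
- The arm moves only by the shell command python3 -m crank 'ROWS' [OPENING] [FORCE]. ROWS is JSON, a list of rows, each an object of numbers: "dx", "dy", "dz": the shift along the world's x, y, z in m; "yaw": the turn about the world's z in rad. In form: [{"dx": .., "dy": .., "dz": .., "yaw": ..}, ...]. A call has 1 to 5 rows; each row shifts and turns the commanded pose from where the row before left it; what a row does not reach is not made up. A row lasts 1/10 s, in which the tool goes at most 50 mm and 8.59 degrees, less where a joint would pass 70% of its speed; a pose out of reach is approached as far as the arm can. A call with a gripper value outside its range is refused whole. OPENING is the opening, from 0 (shut) to 1 (fully open), set as the call begins (- or left out, the last holds). The fingers move at their own pace and stop on an object; FORCE is the grip in N (left out, the last holds). Time passes only in rows, so rows that do not move let the fingers close. It gives the time, the measured TCP pose, the force and the opening at its end, in the units of the state.
- readout.get_obs(): the state, without advancing time (a new reading comes with each control period).
- read_camera(name): name is "side" or "top" or "wrist"; returns a dict with "color" (480x640x3 uint8, red, green, blue), "fx", "fy", "cx", "cy" (pixels), "extrinsics" (4x4, takes a point from world to camera coordinates); the wrist camera has in their place "tool_from_camera" (4x4, takes a point from camera to tool coordinates, whose origin is the TCP and whose axes are the tool frame's). Camera axes: x right, y down, z forward; pixel columns grow to the right and rows downward; lengths in mm; the calibration is good to about 2 mm. A picture is of the moment at which its call begins: read the wrist's pose just before it. There is no depth.
- manip.hand_in(): hands the job in, once; it reports no verdict.
The state is a dict: "time": time; "qpos": joint angles; "dq": joint speeds; "joint_torque": joint torques, N m; "tool_pos": TCP position; "orientation": TCP orientation; "ft_force": force on the tool from outside, world axes, zero at the start; "torque": the same for the moment, N m; "width": opening from 0.0 (shut) to 1.0 (fully open).
Only numpy, scipy, OpenCV 4.12 (cv2) and the standard library are available. Lean on these libraries where they do the work, as an engineer would, in place of code of your own. Each camera call takes 0.05 s, during which the arm holds its last target.

## Working session

There is one attempt and no reset: what is moved stays moved. The work goes in short steps, Python scripts to look and compute and a shell command to move; the robot and the scene stay as the last step left them, time stands still between calls to the robot, and variables do not carry over. Pictures are saved under pics/ and viewed, and the job is handed in when it is done.

```bash
mkdir -p pics; ls
python3 - <<'E'
from plant import readout, read_camera, manip
import cv2
print(readout.get_obs())
for n in ["side","top","wrist"]:
    c=read_camera(n); cv2.imwrite(f"pics/{n}0.png",c["color"][:,:,::-1])
    print(n,{k:(v.tolist() if hasattr(v,'tolist') else v) for k,v in c.items() if k!="color"})
E
```

```text
pics
{'time': 0.0, 'qpos': array([ 1.52670451e+00,  4.08344800e-02,  8.38184784e-02, -4.77240305e-04,
       -1.61550852e+00, -3.33695842e-01]), 'dq': array([ 5.57321446e-04, -9.35864804e-04, -2.67719811e-04, -1.74677440e-03,
       -6.73834326e-04, -9.67834173e-05]), 'joint_torque': array([-1.85619838e-04, -3.68205678e+01,  3.47413659e+01,  6.93193361e+00,
       -5.38965935e-03, -2.07260547e-05]), 'tool_pos': array([221.11905644, 557.41591089, 230.26758386]), 'orientation': array([ 0.13213896, -0.69445162,  0.13339684,  0.6946089 ]), 'ft_force': array([ 0.06167572, -0.03451387, -0.91294754]), 'torque': array([-0.00388667,  0.03925196, -0.00634183]), 'width': 1.000758061490592}
side {'fx': 517.4551641389066, 'fy': 517.4551641389066, 'cx': 317.03634725729586, 'cy': 236.98716868312758, 'extrinsics': [[0.8997875216050735, -0.43605676213075373, 0.015392081205709576, -382.33177767557646], [-0.22180030361786274, -0.4874860567060476, -0.8444891768591308, 292.74375473930615], [0.3757486410871285, 0.7564468551836484, -0.5353513930157882, 668.125162579974], [0.0, 0.0, 0.0, 1.0]]}
top {'fx': 467.7703959562226, 'fy': 467.7703959562226, 'cx': 321.1578890201787, 'cy': 237.78102460845025, 'extrinsics': [[-0.09422048230500005, -0.9955481070729002, -0.0025430725074721628, 211.23450655142267], [-0.9673983934676899, 0.09215892636883025, -0.23589633444942962, 530.9671224389969], [0.23508051605853217, -0.01976610214760643, -0.9717748978933056, 822.0990543295906], [0.0, 0.0, 0.0, 1.0]]}
wrist {'fx': 368.4299310662888, 'fy': 368.4299310662888, 'cx': 320.8920087500215, 'cy': 236.47519342410325, 'tool_from_camera': [[0.0005195709256337299, -0.2961144814187151, 0.9551523145238036, -143.60465375655454], [0.9999998511288382, -5.369906689442173e-06, -0.0005456312542979437, -0.15132107790916116], [0.00016669839471576388, 0.9551524558233047, 0.29611443454576086, -75.70604151508812], [0.0, 0.0, 0.0, 1.0]]}
```

View pics/side0.png

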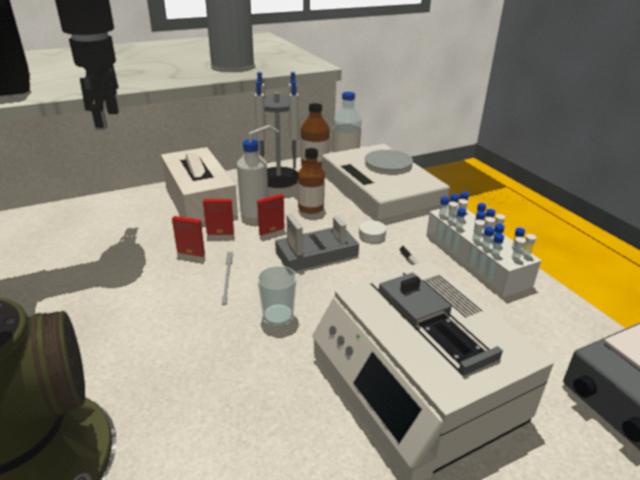

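View pics/top0.png

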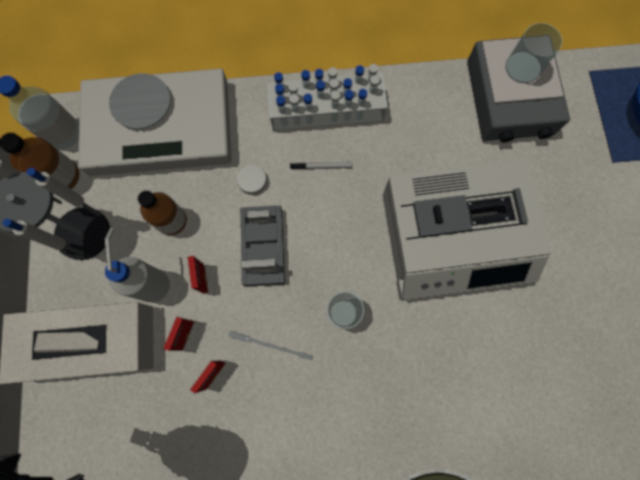

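View pics/wrist0.png

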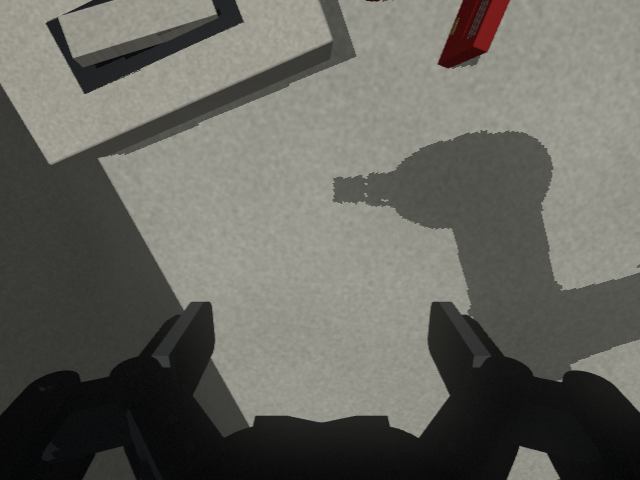

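Run:
```python
import cv2,numpy as np
t=cv2.imread("pics/top0.png"); s=cv2.imread("pics/side0.png")
a=cv2.resize(t[195:295,220:310],(720,800)[0:2],interpolation=cv2.INTER_CUBIC)[:,:]
a=cv2.resize(t[195:295,220:310],None,fx=6,fy=6,interpolation=cv2.INTER_CUBIC)
b=cv2.resize(t[160:300,380:550],None,fx=4.2,fy=4.2,interpolation=cv2.INTER_CUBIC)
c=cv2.resize(s[205:275,265:365],None,fx=8,fy=8,interpolation=cv2.INTER_CUBIC)
cv2.imwrite("pics/rackt.png",a);cv2.imwrite("pics/anat.png",b);cv2.imwrite("pics/racks.png",c)
cv2.imwrite("pics/anas.png",cv2.resize(s[255:400,365:525],None,fx=4.1,fy=4.1,interpolation=cv2.INTER_CUBIC))
```

```text
(no output)
```

View pics/rackt.png

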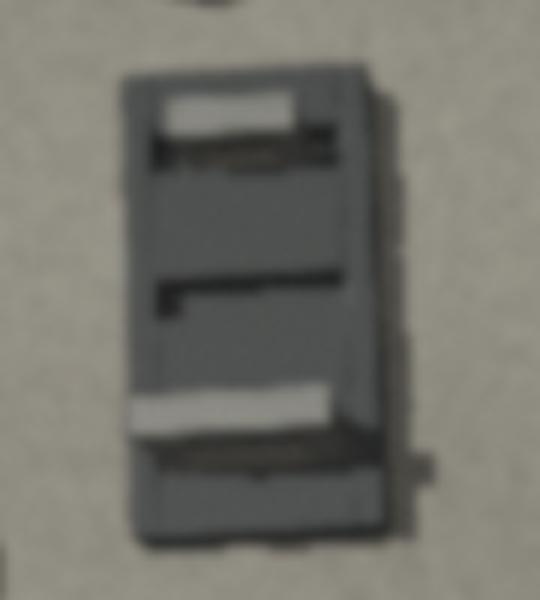

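View pics/racks.png

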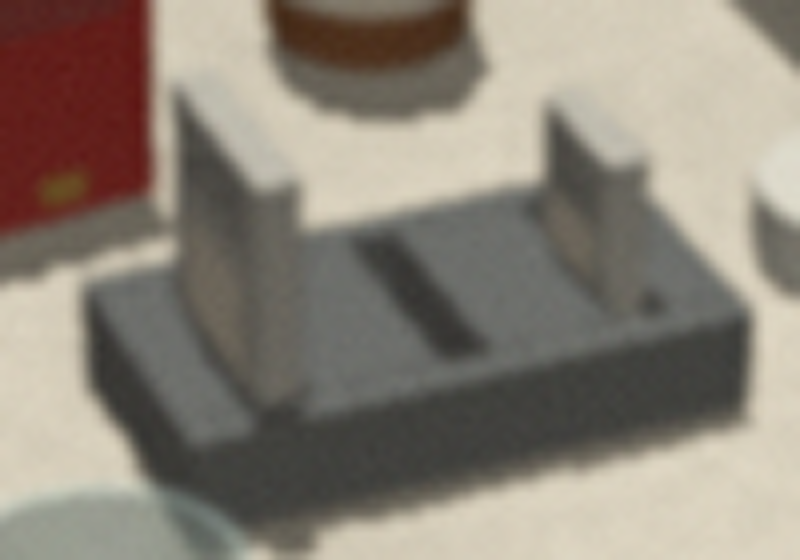

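View pics/anat.png

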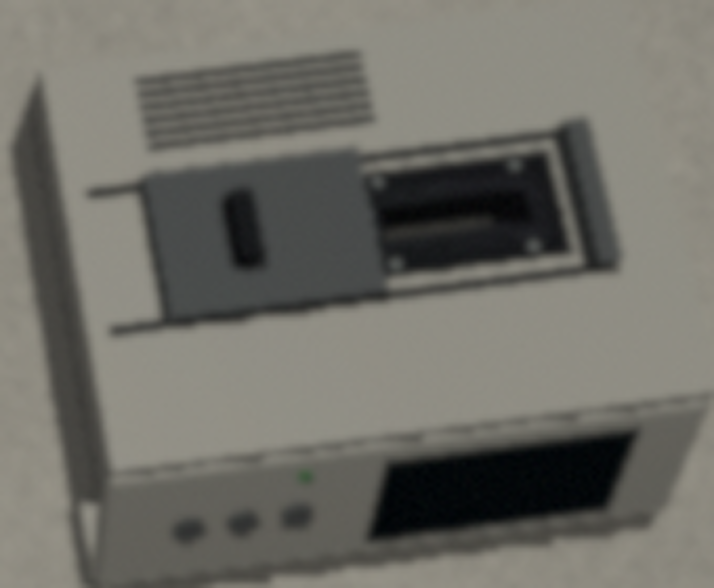

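View pics/anas.png

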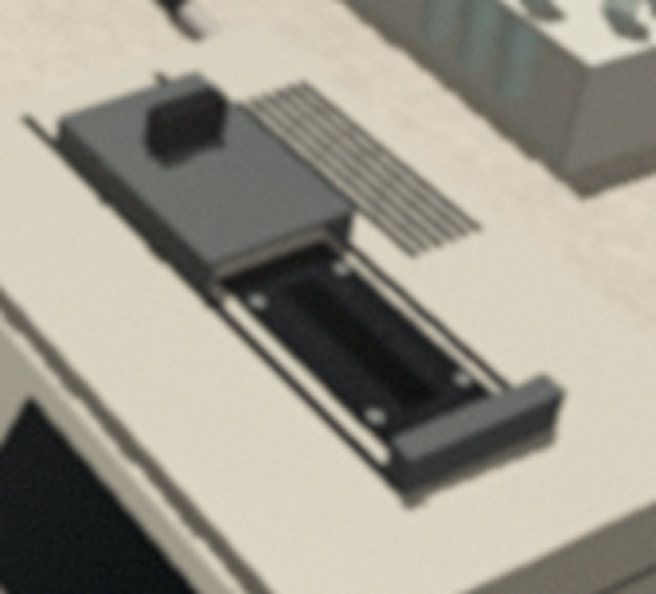

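```bash
cat > h.py <<'E'
import numpy as np,cv2
from scipy.spatial.transform import Rotation as R
from plant import readout, read_camera, manip
def obs():
    o=readout.get_obs(); return o
def T_tool(o):
    q=o["orientation"]; T=np.eye(4); T[:3,:3]=R.from_quat([q[1],q[2],q[3],q[0]]).as_matrix(); T[:3,3]=o["tool_pos"]; return T
def ray(c,uv,z,o=None):
    if "extrinsics" in c: W=np.linalg.inv(np.array(c["extrinsics"]))
    else: W=T_tool(o)@np.array(c["tool_from_camera"])
    uv=np.atleast_2d(np.array(uv,float)); d=np.c_[(uv[:,0]-c["cx"])/c["fx"],(uv[:,1]-c["cy"])/c["fy"],np.ones(len(uv))]@W[:3,:3].T
    p=W[:3,3]; return p+d*((z-p[2])/d[:,2])[:,None]
def grab(n,name):
    o=obs(); c=read_camera(n); cv2.imwrite(f"pics/{name}.png",c["color"][:,:,::-1]); return c,o
E
python3 - <<'E'
from h import *
c,o=grab("top","top1"); np.set_printoptions(precision=1,suppress=True)
z=lambda p,off,s:np.array(p,float)/s+np.array(off)-0
print("rack",ray(c,z([(125,75),(365,65),(385,530),(140,540)],(220,195),6),30))
print("cart top",ray(c,z([(133,395),(325,385),(330,422),(133,434)],(220,195),6),92))
print("check top",ray(c,z([(168,97),(295,95),(295,130),(168,137)],(220,195),6),70))
print("cover top",ray(c,z([(145,180),(357,150),(385,293),(167,320)],(380,160),4.2),135))
print("rib top",ray(c,z([(225,192),(248,188),(265,262),(238,268)],(380,160),4.2),153))
print("insert right,",ray(c,z([(545,152),(570,250)],(380,160),4.2),120))
print("endblock",ray(c,z([(560,125),(585,120),(620,265),(595,270)],(380,160),4.2),135))
print("screws",ray(c,z([(378,182),(515,166),(533,244),(397,262)],(380,160),4.2),120))
print("slot",ray(c,z([(525,190),(530,220)],(380,160),4.2),120))
E
```

```text
rack [[634.  313.5  30. ]
 [629.9 233.6  30. ]
 [473.7 238.7  30. ]
 [477.9 317.1  30. ]]
cart top [[512.5 307.1  92. ]
 [510.1 249.2  92. ]
 [498.7 248.5  92. ]
 [500.6 307.8  92. ]]
check top [[612.3 294.2  70. ]
 [609.1 254.   70. ]
 [597.6 254.8  70. ]
 [599.1 295.   70. ]]
cover top [[ 578.9   -8.8  135. ]
 [ 583.6  -99.8  135. ]
 [ 520.8 -101.   135. ]
 [ 517.9   -9.3  135. ]]
rib top [[565.3 -36.5 153. ]
 [566.1 -46.2 153. ]
 [534.2 -48.2 153. ]
 [532.7 -36.9 153. ]]
insert right, [[ 579.6 -185.4  120. ]
 [ 535.4 -187.7  120. ]]
endblock [[ 586.4 -187.2  135. ]
 [ 587.6 -198.2  135. ]
 [ 523.4 -200.3  135. ]
 [ 522.3 -189.5  135. ]]
screws [[ 573.1 -111.6  120. ]
 [ 574.6 -171.4  120. ]
 [ 539.5 -172.5  120. ]
 [ 537.2 -113.6  120. ]]
slot [[ 563.6 -173.6  120. ]
 [ 550.1 -173.3  120. ]]
```

Run:
```python
from h import *
np.set_printoptions(precision=3,suppress=True)
o=obs(); T=T_tool(o); print(T)
y=T[:2,1]; print("tool y heading",np.arctan2(y[1],y[0]))
```

```text
[[ -0.     -0.369  -0.929 221.207]
 [ -0.001  -0.929   0.369 557.532]
 [ -1.      0.001  -0.    230.641]
 [  0.      0.      0.      1.   ]]
tool y heading -1.94856880744532
```

```bash
python3 -m crank '[{"dz":0.04},{"dx":0.0284,"dy":-0.028,"yaw":-0.12},{"dx":0.0284,"dy":-0.028,"yaw":-0.12},{"dx":0.0284,"dy":-0.028,"yaw":-0.12},{"dx":0.0284,"dy":-0.028,"yaw":-0.12}]' 1 20; python3 -m crank '[{"dx":0.0284,"dy":-0.028,"yaw":-0.12},{"dx":0.0284,"dy":-0.028,"yaw":-0.12},{"dx":0.0284,"dy":-0.028,"yaw":-0.12},{"dx":0.0284,"dy":-0.028,"yaw":-0.12},{"dx":0.0284,"dy":-0.028,"yaw":-0.12}]'; python3 -m crank '[{"dx":0.0284,"dy":-0.028,"yaw":-0.12},{},{}]'
```

```text
$[0]: bad value
$[0]: bad value
$[0]: bad value
```

Run:
```python
from h import *
np.set_printoptions(precision=3,suppress=True)
o=obs(); print(T_tool(o),o["qpos"],o["ft_force"]); grab("wrist","w1")
```

```text
[[ -0.     -0.369  -0.929 221.207]
 [ -0.001  -0.929   0.369 557.532]
 [ -1.      0.001  -0.    230.641]
 [  0.      0.      0.      1.   ]] [ 1.527  0.041  0.084 -0.    -1.615 -0.334] [0.502 0.567 0.046]
```

View pics/w1.png

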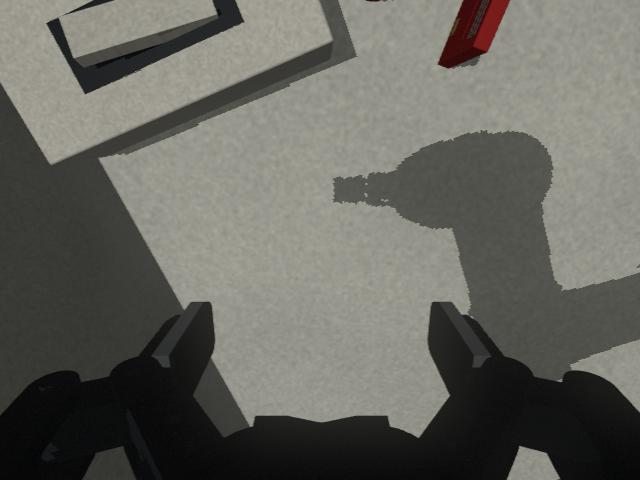

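```bash
python3 -m crank '[{"dx":0,"dy":0,"dz":0.04,"yaw":0},{"dx":0.0284,"dy":-0.028,"dz":0,"yaw":-0.12},{"dx":0.0284,"dy":-0.028,"dz":0,"yaw":-0.12},{"dx":0.0284,"dy":-0.028,"dz":0,"yaw":-0.12},{"dx":0.0284,"dy":-0.028,"dz":0,"yaw":-0.12}]' 1 20
```

```text
time: 0.75
tool_pos: [335.6, 444.5, 271.2]
orientation: [0.295, -0.642, 0.295, 0.642]
ft_force: [0.1, 1.4, 0.1]
width: 1.001
```

```bash
python3 -m crank '[{"dx":0.0284,"dy":-0.028,"dz":0,"yaw":-0.12},{"dx":0.0284,"dy":-0.028,"dz":0,"yaw":-0.12},{"dx":0.0284,"dy":-0.028,"dz":0,"yaw":-0.12},{"dx":0.0284,"dy":-0.028,"dz":0,"yaw":-0.12},{"dx":0.0284,"dy":-0.028,"dz":0,"yaw":-0.12}]'; python3 -m crank '[{"dx":0.0284,"dy":-0.028,"dz":-0.03,"yaw":-0.12},{"dx":0,"dy":0,"dz":-0.03,"yaw":0},{"dx":0,"dy":0,"dz":0,"yaw":0}]'
python3 - <<'E'
from h import *
np.set_printoptions(precision=3,suppress=True)
o=obs(); print(T_tool(o),o["qpos"],o["ft_force"]); grab("wrist","w1")
E
```

```text
time: 1.25
tool_pos: [477.8, 304.4, 271.3]
orientation: [0.472, -0.526, 0.472, 0.526]
ft_force: [0.5, 0.3, 0.4]
width: 1.001
time: 1.55
tool_pos: [504.1, 275.9, 206.0]
orientation: [0.499, -0.497, 0.505, 0.498]
ft_force: [-0.6, 0.4, -1.0]
width: 0.999
[[ -0.007  -1.      0.009 504.095]
 [ -0.005   0.009   1.    275.866]
 [ -1.      0.007  -0.005 205.983]
 [  0.      0.      0.      1.   ]] [ 0.848 -0.021 -0.021 -0.002 -1.578 -0.857] [-0.602  0.392 -0.976]
```

View pics/w1.png

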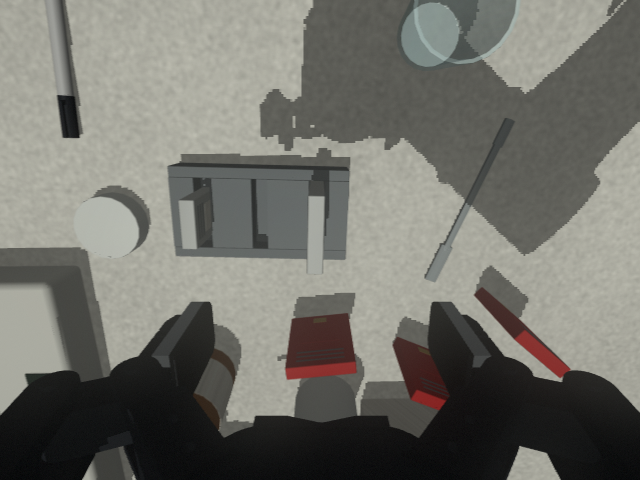

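Run:
```python
from h import *
np.set_printoptions(precision=2,suppress=True)
o=obs(); c=read_camera("wrist")
im=c["color"]; cv2.imwrite("pics/w1c.png",cv2.resize(im[150:285,160:365,::-1],None,fx=3.9,fy=3.9,interpolation=cv2.INTER_CUBIC))
g=im.min(2); roi=np.zeros_like(g); roi[170:280,298:335]=1
m=((g>125)&(roi>0)).astype(np.uint8)
m=cv2.morphologyEx(m,cv2.MORPH_OPEN,np.ones((3,3),np.uint8))
cs,_=cv2.findContours(m,0,2)
for k in cs:
  if cv2.contourArea(k)<100: continue
  r=cv2.minAreaRect(k); b=cv2.boxPoints(r); print(r,b); print(ray(c,b,92,o))
```

```text
((316.0, 236.5), (85.0, 36.0), 90.0) [[298. 194.]
 [334. 194.]
 [334. 279.]
 [298. 279.]]
[[520.73 249.94  92.  ]
 [494.95 250.16  92.  ]
 [494.76 316.18  92.  ]
 [522.43 315.93  92.  ]]
```

View pics/w1c.png

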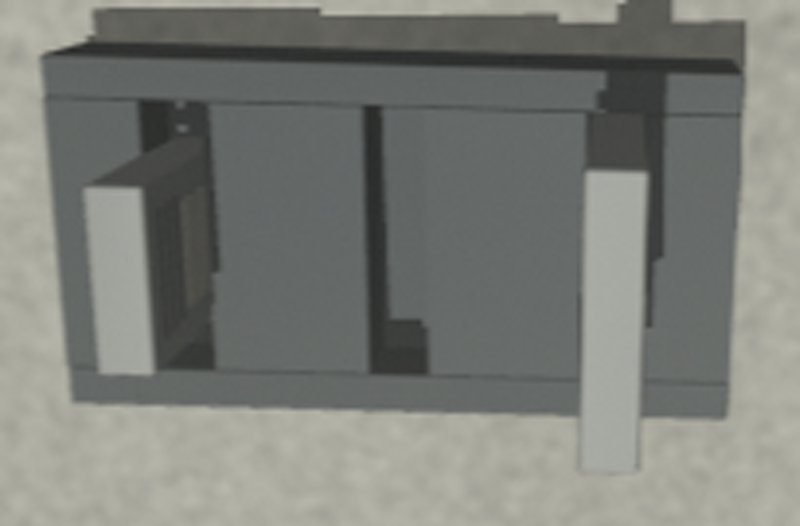

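Run:
```python
from h import *
np.set_printoptions(precision=2,suppress=True)
o=obs(); c=read_camera("wrist")
f=lambda p:(np.array(p,float)+.5)/3.9+np.array([160,150])-.5
p=ray(c,f([(586,168),(647,170),(639,471),(579,469)]),92,o); print(p,p.mean(0)); 
d=(p[3]+p[2]-p[0]-p[1])[:2]; print("y-axis heading",np.arctan2(d[1],d[0])-np.pi/2)
r=ray(c,f([(42,57),(742,74),(727,418),(72,402)]),30,o); print(r,r.mean(0))
for a,b in((0,1),(3,2)): 
  d=(r[a]-r[b])[:2]; print(np.arctan2(d[1],d[0]))
t=obs(); y=T_tool(t)[:2,1]; print(np.arctan2(y[1],y[0])-np.pi,t["tool_pos"])
```

```text
[[513.24 250.62  92.  ]
 [501.95 251.07  92.  ]
 [503.71 311.12  92.  ]
 [515.55 310.62  92.  ]] [508.61 280.86  92.  ]
y-axis heading -0.03385292694713127
[[636.38 236.13  30.  ]
 [479.85 240.94  30.  ]
 [482.1  323.1   30.  ]
 [639.59 317.95  30.  ]] [559.48 279.53  30.  ]
-0.03069138876254932
-0.032709793649877604
-0.005938864139278355 [505.55 278.18 213.14]
```

Run:
```python
from h import *
np.set_printoptions(precision=2,suppress=True)
f=lambda p:(np.array(p,float)+.5)/3.9+np.array([160,150])-.5
for i in range(4):
  o=obs(); c=read_camera("wrist"); y=T_tool(o)[:2,1]
  print(o["time"],o["tool_pos"],np.arctan2(y[1],y[0])-np.pi,o["ft_force"])
cv2.imwrite("pics/w1d.png",cv2.resize(c["color"][150:285,160:365,::-1],None,fx=3.9,fy=3.9,interpolation=cv2.INTER_CUBIC))
```

```text
1.7 [505.55 278.18 213.14] -0.005938864139278355 [-0.23  0.21  0.79]
1.75 [505.59 278.54 213.71] -0.005609092544907046 [0.27 0.25 0.72]
1.8 [505.51 278.7  213.73] -0.005497431465334657 [ 0.35 -0.57  0.7 ]
1.85 [505.44 278.68 213.44] -0.005582107346443266 [-0.32  0.83  0.31]
```

View pics/w1d.png

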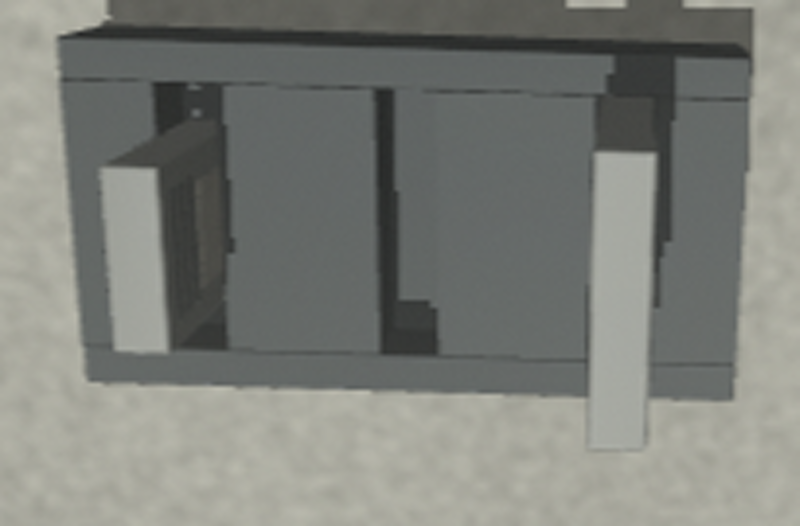

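Run:
```python
from h import *
np.set_printoptions(precision=2,suppress=True)
o=obs(); c=read_camera("wrist")
f=lambda p:(np.array(p,float)+.5)/3.9+np.array([160,150])-.5
p=ray(c,f([(594,150),(657,152),(649,452),(587,450)]),92,o); print(p,p.mean(0)); 
d=(p[3]+p[2]-p[0]-p[1])[:2]; print("y-axis heading",np.arctan2(d[1],d[0])-np.pi/2)
r=ray(c,f([(59,38),(749,58),(733,401),(86,382)]),30,o); print(r,r.mean(0))
for a,b in((0,1),(3,2)): 
  d=(r[a]-r[b])[:2]; print(np.arctan2(d[1],d[0]))
```

```text
[[512.05 248.81  92.  ]
 [500.38 249.25  92.  ]
 [501.97 308.94  92.  ]
 [514.22 308.45  92.  ]] [507.16 278.86  92.  ]
y-axis heading -0.03143141003457117
[[633.01 233.69  30.  ]
 [478.69 238.99  30.  ]
 [480.99 320.69  30.  ]
 [636.61 315.01  30.  ]] [557.33 277.09  30.  ]
-0.03431588106607626
-0.03649346368729106
```

```bash
python3 -m crank '[{"dx":0.0017,"dy":0,"dz":-0.03,"yaw":-0.027},{"dx":0,"dy":0,"dz":-0.03,"yaw":0},{"dx":0,"dy":0,"dz":-0.03,"yaw":0},{"dx":0,"dy":0,"dz":-0.03,"yaw":0},{"dx":0,"dy":0,"dz":-0.0275,"yaw":0}]' 1 20;  python3 -m crank '[{"dx":0,"dy":0,"dz":0,"yaw":0},{"dx":0,"dy":0,"dz":0,"yaw":0},{"dx":0,"dy":0,"dz":0,"yaw":0},{"dx":0,"dy":0,"dz":0,"yaw":0}]'
python3 - <<'E'
from h import *
o=obs(); print(o["tool_pos"],o["ft_force"]); grab("wrist","w2")
E
```

```text
time: 2.45
tool_pos: [506.8, 278.0, 63.0]
orientation: [0.508, -0.492, 0.508, 0.492]
ft_force: [-0.2, 1.0, -0.4]
width: 1.001
time: 2.85
tool_pos: [507.8, 278.5, 66.0]
orientation: [0.51, -0.492, 0.507, 0.491]
ft_force: [-0.3, -0.1, 0.3]
width: 1.0
[507.83142661 278.45552567  65.9529211 ] [-0.30668043 -0.12858482  0.26982236]
```

View pics/w2.png

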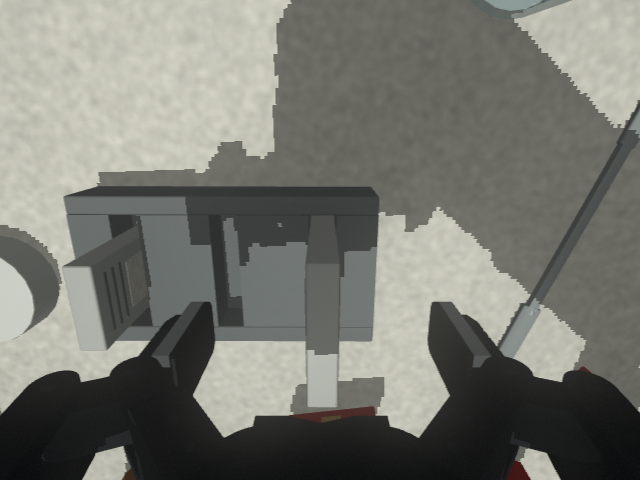

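```bash
python3 -m crank '[{"dx":0,"dy":0,"dz":0,"yaw":0},{"dx":0,"dy":0,"dz":0,"yaw":0},{"dx":0,"dy":0,"dz":0,"yaw":0},{"dx":0,"dy":0,"dz":0,"yaw":0},{"dx":0,"dy":0,"dz":0,"yaw":0}]' 0 40; python3 -m crank '[{"dx":0,"dy":0,"dz":0,"yaw":0},{"dx":0,"dy":0,"dz":0,"yaw":0},{"dx":0,"dy":0,"dz":0,"yaw":0}]'
python3 - <<'E'
from h import *
o=obs(); print(o["tool_pos"],o["ft_force"]); grab("wrist","w3")
E
```

```text
time: 3.4
tool_pos: [507.0, 277.6, 63.7]
orientation: [0.508, -0.491, 0.508, 0.491]
ft_force: [1.2, 0.3, 0.2]
width: 0.144
time: 3.7
tool_pos: [507.0, 277.7, 63.8]
orientation: [0.508, -0.491, 0.508, 0.491]
ft_force: [0.5, -0.2, 0.8]
width: 0.13
[507.02976428 277.68397938  63.81757513] [ 0.47100963 -0.22610262  0.78171012]
```

View pics/w3.png

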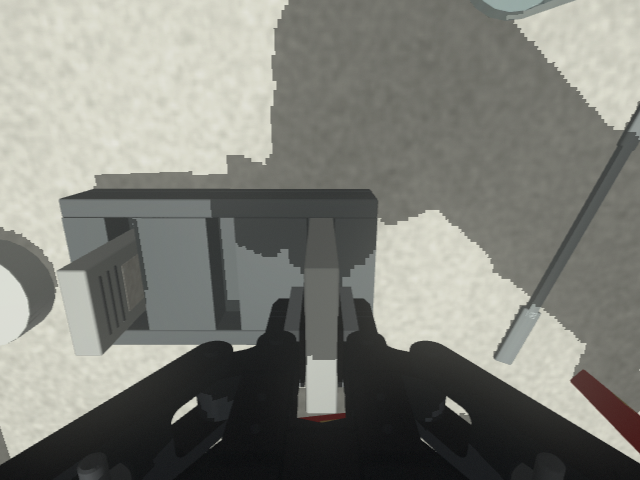

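```bash
python3 -m crank '[{"dx":0,"dy":0,"dz":0.02,"yaw":0},{"dx":0,"dy":0,"dz":0.04,"yaw":0},{"dx":0,"dy":0,"dz":0.04,"yaw":0},{"dx":0,"dy":0,"dz":0.04,"yaw":0},{"dx":0,"dy":0,"dz":0.04,"yaw":0}]'; python3 -m crank '[{"dx":0.006,"dy":-0.04,"dz":0.01,"yaw":0},{"dx":0.006,"dy":-0.04,"dz":0,"yaw":0},{"dx":0.006,"dy":-0.04,"dz":0,"yaw":0.01},{"dx":0.005,"dy":-0.04,"dz":0,"yaw":0.01},{"dx":0.005,"dy":-0.04,"dz":0,"yaw":0.01}]'; python3 -m crank '[{"dx":0.005,"dy":-0.04,"dz":0,"yaw":0.01},{"dx":0.005,"dy":-0.04,"dz":0,"yaw":0.01},{"dx":0.005,"dy":-0.04,"dz":0,"yaw":0.01},{"dx":0.005,"dy":-0.03,"dz":0,"yaw":0.01},{"dx":0,"dy":-0.03,"dz":0,"yaw":0}]'; python3 -m crank '[{"dx":0,"dy":-0.02,"dz":0,"yaw":0},{"dx":0,"dy":-0.01,"dz":0,"yaw":0},{"dx":0,"dy":0,"dz":0,"yaw":0},{"dx":0,"dy":0,"dz":0,"yaw":0},{"dx":0,"dy":0,"dz":0,"yaw":0}]'
python3 - <<'E'
from h import *
o=obs(); print(o["tool_pos"],o["ft_force"]); grab("wrist","w4"); grab("side","s4")
E
```

```text
time: 4.25
tool_pos: [506.7, 277.5, 245.2]
orientation: [0.508, -0.491, 0.509, 0.492]
ft_force: [1.1, 0.7, -0.3]
width: 0.133
time: 4.75
tool_pos: [534.9, 76.2, 253.7]
orientation: [0.501, -0.499, 0.501, 0.499]
ft_force: [1.0, 0.7, -0.5]
width: 0.133
time: 5.25
tool_pos: [555.0, -103.9, 253.3]
orientation: [0.491, -0.509, 0.491, 0.509]
ft_force: [0.3, -0.6, -0.4]
width: 0.127
time: 5.75
tool_pos: [555.1, -131.3, 253.8]
orientation: [0.491, -0.509, 0.491, 0.509]
ft_force: [0.0, 0.6, -0.9]
width: 0.129
[ 555.13070661 -131.31965061  253.78800004] [ 0.04296116  0.58631378 -0.88660452]
```

View pics/w4.png

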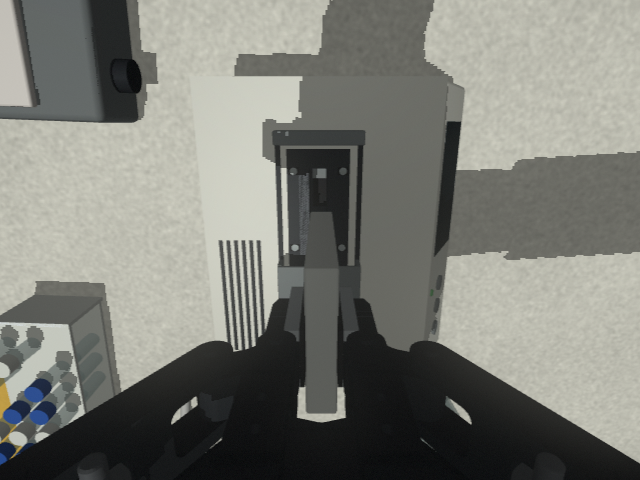

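View pics/s4.png

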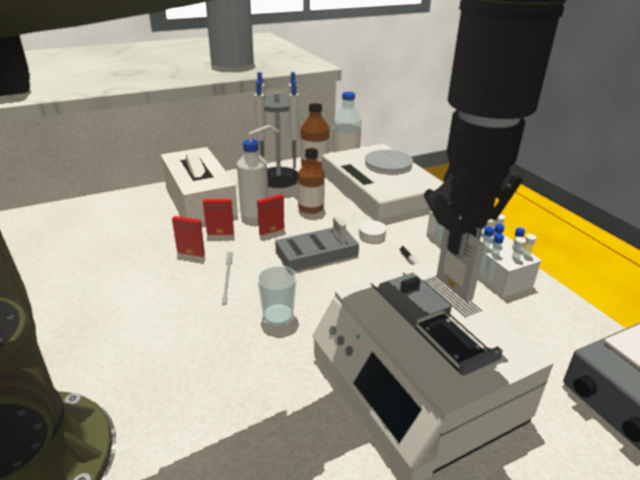

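Run:
```python
import cv2
t=cv2.imread("pics/w4.png")
a=cv2.resize(t[120:280,260:380],None,fx=3.7,fy=3.7,interpolation=cv2.INTER_CUBIC)
a=cv2.convertScaleAbs(a,alpha=1.8)
cv2.imwrite("pics/w4c.png",a)
```

```text
(no output)
```

View pics/w4c.png

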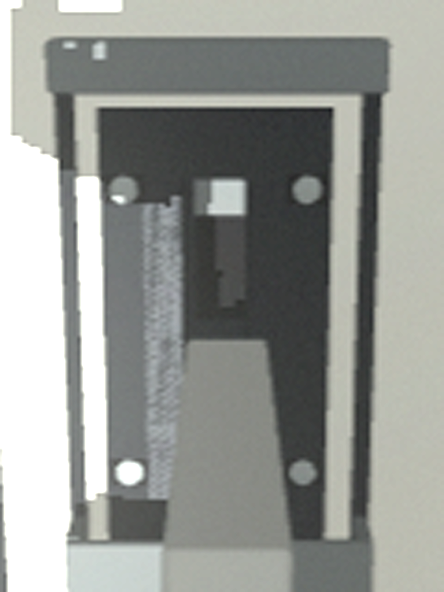

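Run:
```python
from h import *
np.set_printoptions(precision=2,suppress=True)
o=obs(); c=read_camera("wrist"); print(o["tool_pos"])
f=lambda p:(np.array(p,float)+.5)/3.7+np.array([260,120])-.5
s=ray(c,f([(123,189),(307,189),(302,471),(128.5,471)]),120,o); print("screws",s,s.mean(0))
d=(s[3]+s[2]-s[0]-s[1])[:2]; print("heading",np.arctan2(d[1],d[0])-np.pi/2)
e=ray(c,f([(97,107),(332,107),(325,540),(108,540)]),120,o);print("insert",e)
for a,b in((0,3),(1,2)): 
  d=(e[b]-e[a])[:2]; print(np.arctan2(d[1],d[0])-np.pi/2)
print("slot end",ray(c,f([(193,180),(247,180)]),120,o))
b=ray(c,f([(49,93),(386,93)]),120,o); print("block inner base?",b)
b=ray(c,f([(47,66),(388,66),(47,93),(386,93)]),135,o); print("block top",b)
b=ray(c,f([(66,541),(371,541)]),135,o); print("cover edge",b)
k=ray(c,f([(186,340),(268,340)]),198,o);print("cart bottom -y edge",k,k.mean(0))
y=T_tool(o)[:2,1]; print(np.arctan2(y[1],y[0])-np.pi)
```

```text
[ 555.13 -131.4   253.84]
screws [[ 577.79 -171.37  120.  ]
 [ 540.67 -172.75  120.  ]
 [ 538.46 -112.64  120.  ]
 [ 575.73 -111.26  120.  ]] [ 558.16 -142.    120.  ]
heading 0.035500861960626295
insert [[ 583.19 -187.32  120.  ]
 [ 536.59 -189.05  120.  ]
 [ 532.59  -96.92  120.  ]
 [ 579.96  -95.17  120.  ]]
0.03500885870798731
0.04346436461496683
slot end [[ 563.72 -173.69  120.  ]
 [ 552.85 -174.1   120.  ]]
block inner base? [[ 592.7  -189.67  120.  ]
 [ 526.08 -192.14  120.  ]]
block top [[ 591.2  -195.47  135.  ]
 [ 527.8  -197.82  135.  ]
 [ 591.21 -190.58  135.  ]
 [ 527.82 -192.93  135.  ]]
cover edge [[ 587.45 -100.66  135.  ]
 [ 524.46 -103.    135.  ]]
cart bottom -y edge [[ 562.51 -159.2   198.  ]
 [ 550.22 -159.65  198.  ]] [ 556.36 -159.43  198.  ]
-6.245877518985319
```

```bash
python3 -m crank '[{"dx":0.003,"dy":-0.0125,"dz":0,"yaw":0},{"dx":0,"dy":0,"dz":-0.03,"yaw":0},{"dx":0,"dy":0,"dz":-0.03,"yaw":0},{"dx":0,"dy":0,"dz":-0.013,"yaw":0},{"dx":0,"dy":0,"dz":0,"yaw":0}]'; python3 -m crank '[{"dx":0,"dy":0,"dz":0,"yaw":0},{"dx":0,"dy":0,"dz":0,"yaw":0},{"dx":0,"dy":0,"dz":0,"yaw":0}]'
python3 - <<'E'
from h import *
c,o=grab("wrist","w5"); print(o["tool_pos"],o["ft_force"])
t=cv2.imread("pics/w5.png")
a=cv2.resize(t[100:340,230:410],None,fx=2.5,fy=2.5,interpolation=cv2.INTER_CUBIC)
cv2.imwrite("pics/w5c.png",cv2.convertScaleAbs(a,alpha=1.8))
grab("side","s5");t=cv2.imread("pics/s5.png")
cv2.imwrite("pics/s5c.png",cv2.resize(t[200:380,370:530],None,fx=3.3,fy=3.3,interpolation=cv2.INTER_CUBIC))
E
```

```text
time: 6.4
tool_pos: [557.1, -145.0, 178.7]
orientation: [0.49, -0.508, 0.492, 0.51]
ft_force: [-0.3, 0.5, -0.3]
width: 0.131
time: 6.7
tool_pos: [558.6, -144.9, 182.4]
orientation: [-0.491, 0.51, -0.49, -0.508]
ft_force: [0.5, 0.1, -1.0]
width: 0.128
[ 558.64972544 -144.89060103  182.42359945] [ 0.52927516  0.13438838 -0.96741367]
```

View pics/w5c.png

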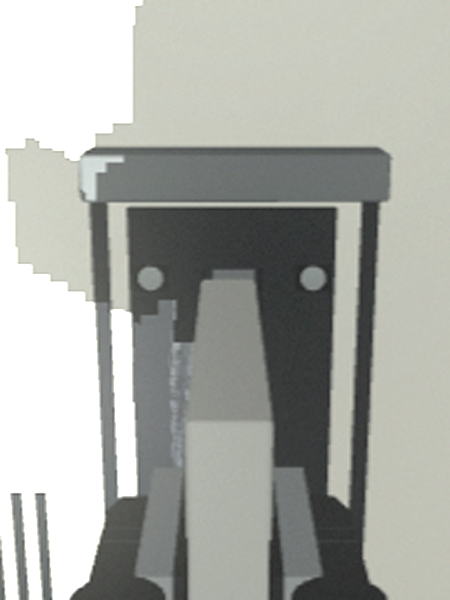

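View pics/s5c.png

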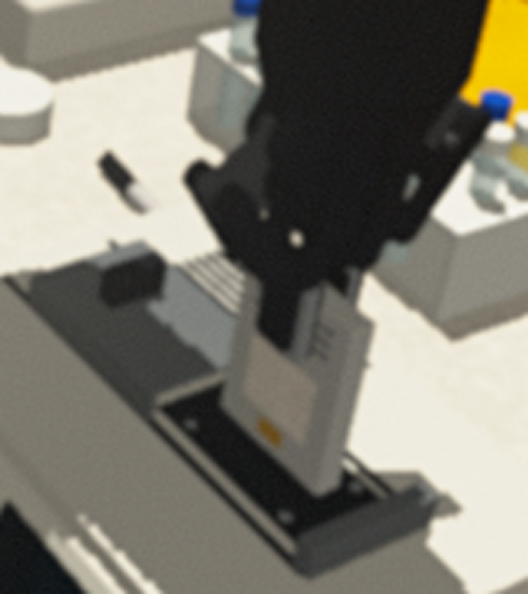

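Run:
```python
from h import *
np.set_printoptions(precision=2,suppress=True)
o=obs(); c=read_camera("wrist"); print(o["tool_pos"])
f=lambda p:(np.array(p,float)+.5)/2.5+np.array([230,100])-.5
s=ray(c,f([(150,278),(313,278)]),120,o); print("screws",s,s.mean(0))
e=ray(c,f([(127,208),(337,208),(329,490)]),120,o);print("insert",e,e[:2].mean(0))
print("slot end",ray(c,f([(202,270),(256,270)]),120,o))
k=ray(c,f([(202,279),(255.5,279)]),o["tool_pos"][2]-55.8,o);print("cart bottom -y edge",k,k.mean(0))
```

```text
[ 558.36 -144.81  181.73]
screws [[ 577.46 -171.17  120.  ]
 [ 540.24 -172.52  120.  ]] [ 558.85 -171.85  120.  ]
insert [[ 582.77 -187.02  120.  ]
 [ 535.9  -188.71  120.  ]
 [ 532.94 -119.38  120.  ]] [ 559.33 -187.86  120.  ]
slot end [[ 565.63 -173.47  120.  ]
 [ 553.34 -173.92  120.  ]]
cart bottom -y edge [[ 565.45 -172.78  125.93]
 [ 553.58 -173.21  125.93]] [ 559.51 -172.99  125.93]
```

```bash
python3 -m crank '[{"dx":-0.0004,"dy":0.001,"dz":-0.003,"yaw":0},{"dx":0,"dy":0,"dz":-0.001,"yaw":0},{"dx":0,"dy":0,"dz":0,"yaw":0}]'; python3 -m crank '[{"dx":0,"dy":0,"dz":-0.001,"yaw":0},{"dx":0,"dy":0,"dz":-0.001,"yaw":0},{"dx":0,"dy":0,"dz":0,"yaw":0}]';python3 -m crank '[{"dx":0,"dy":0,"dz":-0.001,"yaw":0},{"dx":0,"dy":0,"dz":0,"yaw":0}]'
```

```text
time: 7.15
tool_pos: [557.4, -143.8, 176.4]
orientation: [0.491, -0.509, 0.491, 0.509]
ft_force: [0.9, -0.1, -0.7]
width: 0.136
time: 7.45
tool_pos: [557.5, -143.8, 174.5]
orientation: [0.491, -0.509, 0.491, 0.509]
ft_force: [0.5, -0.1, -0.3]
width: 0.131
time: 7.65
tool_pos: [557.6, -143.8, 173.6]
orientation: [0.491, -0.509, 0.491, 0.509]
ft_force: [0.3, 0.7, -0.5]
width: 0.129
```

```bash
python3 -m crank '[{"dx":0,"dy":0,"dz":-0.001,"yaw":0},{"dx":0,"dy":0,"dz":0,"yaw":0}]';python3 -m crank '[{"dx":0,"dy":0,"dz":-0.001,"yaw":0},{"dx":0,"dy":0,"dz":0,"yaw":0}]';python3 -m crank '[{"dx":0,"dy":0,"dz":-0.001,"yaw":0},{"dx":0,"dy":0,"dz":0,"yaw":0}]'
```

```text
time: 7.85
tool_pos: [557.6, -143.8, 172.6]
orientation: [0.491, -0.509, 0.491, 0.509]
ft_force: [0.1, 0.0, 0.1]
width: 0.132
time: 8.05
tool_pos: [557.5, -143.8, 171.6]
orientation: [0.491, -0.509, 0.491, 0.509]
ft_force: [-1.1, 0.5, -0.5]
width: 0.135
time: 8.25
tool_pos: [557.5, -143.8, 170.6]
orientation: [0.491, -0.509, 0.491, 0.509]
ft_force: [0.6, 0.2, -0.7]
width: 0.131
```

```bash
python3 -m crank '[{"dx":0,"dy":0,"dz":-0.002,"yaw":0},{"dx":0,"dy":0,"dz":0,"yaw":0}]';python3 -m crank '[{"dx":0,"dy":0,"dz":-0.002,"yaw":0},{"dx":0,"dy":0,"dz":0,"yaw":0}]'
python3 - <<'E'
from h import *
grab("wrist","w6")
t=cv2.imread("pics/w6.png")
a=cv2.resize(t[100:340,230:410],None,fx=2.5,fy=2.5,interpolation=cv2.INTER_CUBIC)
cv2.imwrite("pics/w6c.png",cv2.convertScaleAbs(a,alpha=1.8))
E
```

```text
time: 8.45
tool_pos: [557.5, -143.8, 168.4]
orientation: [0.491, -0.509, 0.491, 0.509]
ft_force: [-0.1, -0.3, -0.3]
width: 0.133
time: 8.65
tool_pos: [557.5, -143.8, 166.4]
orientation: [0.491, -0.509, 0.491, 0.509]
ft_force: [-1.0, -0.8, -0.1]
width: 0.136
```

View pics/w6c.png

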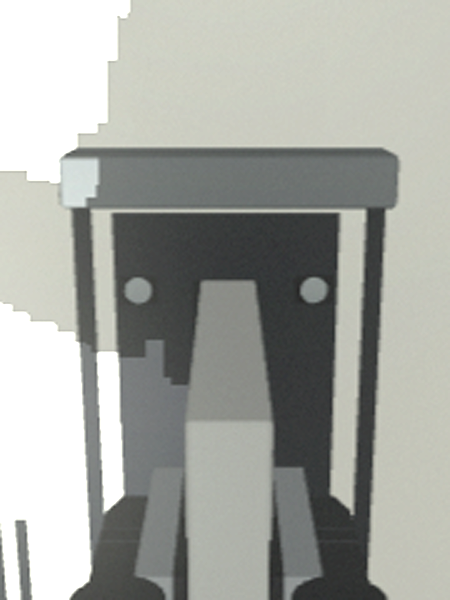

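```bash
python3 -m crank '[{"dx":0,"dy":0,"dz":-0.003,"yaw":0},{"dx":0,"dy":0,"dz":-0.003,"yaw":0},{"dx":0,"dy":0,"dz":-0.003,"yaw":0},{"dx":0,"dy":0,"dz":-0.003,"yaw":0},{"dx":0,"dy":0,"dz":-0.003,"yaw":0}]'
```

```text
time: 9.2
tool_pos: [557.5, -143.8, 151.4]
orientation: [0.491, -0.509, 0.491, 0.509]
ft_force: [-0.4, 0.1, -0.2]
width: 0.137
```

```bash
python3 -m crank '[{"dx":0,"dy":0,"dz":-0.003,"yaw":0},{"dx":0,"dy":0,"dz":-0.003,"yaw":0},{"dx":0,"dy":0,"dz":-0.003,"yaw":0},{"dx":0,"dy":0,"dz":-0.003,"yaw":0},{"dx":0,"dy":0,"dz":-0.003,"yaw":0}]';python3 -m crank '[{"dx":0,"dy":0,"dz":-0.003,"yaw":0},{"dx":0,"dy":0,"dz":-0.003,"yaw":0},{"dx":0,"dy":0,"dz":0,"yaw":0}]'
```

```text
time: 9.7
tool_pos: [557.6, -143.8, 136.5]
orientation: [0.491, -0.509, 0.491, 0.509]
ft_force: [-0.0, -0.3, -0.4]
width: 0.132
time: 10.0
tool_pos: [557.4, -143.8, 130.1]
orientation: [0.491, -0.509, 0.491, 0.509]
ft_force: [0.9, -0.4, -0.4]
width: 0.136
```

```bash
for i in 1 2 3; do echo; done; python3 -m crank '[{"dx":0,"dy":0,"dz":-0.001,"yaw":0},{"dx":0,"dy":0,"dz":-0.001,"yaw":0},{"dx":0,"dy":0,"dz":0,"yaw":0}]';python3 -m crank '[{"dx":0,"dy":0,"dz":-0.001,"yaw":0},{"dx":0,"dy":0,"dz":0,"yaw":0}]';python3 -m crank '[{"dx":0,"dy":0,"dz":-0.001,"yaw":0},{"dx":0,"dy":0,"dz":0,"yaw":0}]'
```

```text
time: 10.3
tool_pos: [557.6, -143.8, 128.7]
orientation: [0.491, -0.509, 0.491, 0.509]
ft_force: [0.1, -0.1, -0.1]
width: 0.132
time: 10.5
tool_pos: [557.6, -143.8, 127.7]
orientation: [0.491, -0.509, 0.491, 0.509]
ft_force: [0.2, 0.1, -0.7]
width: 0.134
time: 10.7
tool_pos: [557.5, -143.8, 126.6]
orientation: [0.491, -0.509, 0.491, 0.509]
ft_force: [-0.4, -0.1, -1.0]
width: 0.131
```

```bash
python3 -m crank '[{"dx":0,"dy":0,"dz":-0.001,"yaw":0},{"dx":0,"dy":0,"dz":0,"yaw":0}]';python3 -m crank '[{"dx":0,"dy":0,"dz":-0.001,"yaw":0},{"dx":0,"dy":0,"dz":0,"yaw":0}]'
python3 - <<'E'
from h import *
c,o=grab("side","s7");print(o["tool_pos"],o["ft_force"]);t=cv2.imread("pics/s7.png")
cv2.imwrite("pics/s7c.png",cv2.resize(t[200:380,370:530],None,fx=3.3,fy=3.3,interpolation=cv2.INTER_CUBIC))
E
```

```text
time: 10.9
tool_pos: [557.5, -143.8, 125.6]
orientation: [0.491, -0.509, 0.491, 0.509]
ft_force: [-0.3, 0.3, -0.2]
width: 0.134
time: 11.1
tool_pos: [557.5, -143.8, 124.6]
orientation: [0.491, -0.509, 0.491, 0.509]
ft_force: [0.3, 0.0, 0.1]
width: 0.134
[ 557.54574016 -143.78759319  124.5885775 ] [0.32142803 0.00505026 0.07444822]
```

View pics/s7c.png

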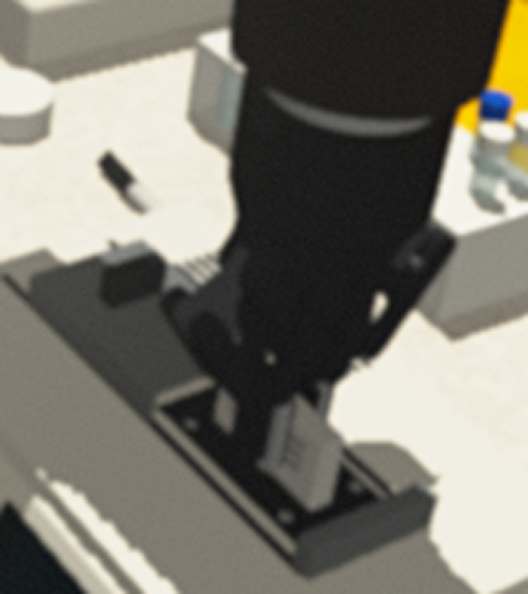

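```bash
python3 -m crank '[{"dx":0,"dy":0,"dz":-0.001,"yaw":0},{"dx":0,"dy":0,"dz":0,"yaw":0}]';python3 -m crank '[{"dx":0,"dy":0,"dz":-0.001,"yaw":0},{"dx":0,"dy":0,"dz":0,"yaw":0}]'
```

```text
time: 11.35
tool_pos: [557.7, -143.9, 123.9]
orientation: [-0.491, 0.509, -0.491, -0.509]
ft_force: [0.5, 0.2, -0.7]
width: 0.136
time: 11.55
tool_pos: [557.7, -143.9, 123.0]
orientation: [-0.491, 0.509, -0.491, -0.509]
ft_force: [-1.2, 0.0, 1.6]
width: 0.135
```

```bash
python3 -m crank '[{"dx":0,"dy":0,"dz":0,"yaw":0},{"dx":0,"dy":0,"dz":0,"yaw":0},{"dx":0,"dy":0,"dz":0,"yaw":0}]' 0.5;python3 -m crank '[{"dx":0,"dy":0,"dz":0.02,"yaw":0},{"dx":0,"dy":0,"dz":0.03,"yaw":0},{"dx":0,"dy":0,"dz":0.03,"yaw":0},{"dx":0,"dy":0,"dz":0,"yaw":0},{"dx":0,"dy":0,"dz":0,"yaw":0}]' 
python3 -m crank '[{"dx":0,"dy":0,"dz":0,"yaw":0},{"dx":0,"dy":0,"dz":0,"yaw":0},{"dx":0,"dy":0,"dz":0,"yaw":0}]' 0;python3 - <<'E'
from h import *
c,o=grab("side","s8");print(o["tool_pos"],o["ft_force"]);t=cv2.imread("pics/s8.png")
cv2.imwrite("pics/s8c.png",cv2.resize(t[200:380,370:530],None,fx=3.3,fy=3.3,interpolation=cv2.INTER_CUBIC))
c,o=grab("wrist","w8")
E
```

```text
time: 11.85
tool_pos: [557.5, -143.8, 122.5]
orientation: [0.491, -0.509, 0.491, 0.509]
ft_force: [0.6, 0.1, 0.0]
width: 0.499
time: 12.35
tool_pos: [557.9, -143.7, 203.3]
orientation: [-0.491, 0.509, -0.49, -0.509]
ft_force: [-0.4, -0.1, 0.5]
width: 0.498
time: 12.65
tool_pos: [557.3, -143.8, 201.8]
orientation: [0.491, -0.509, 0.491, 0.509]
ft_force: [-0.1, -0.4, 0.2]
width: 0.008
[ 557.29742159 -143.81257011  201.81916264] [-0.06967007 -0.38481221  0.22273183]
```

View pics/s8c.png

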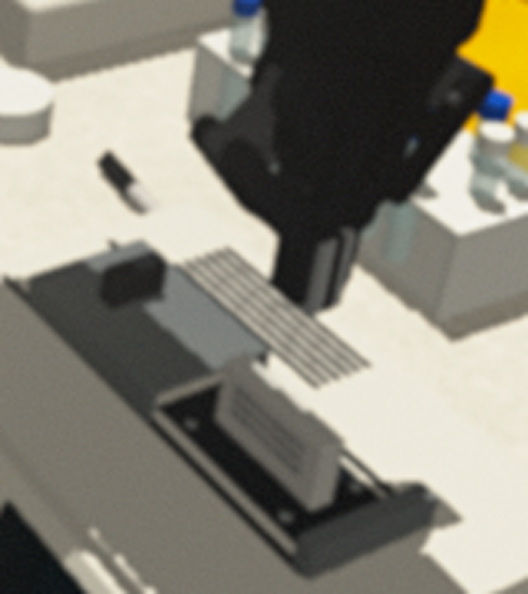

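View pics/w8.png

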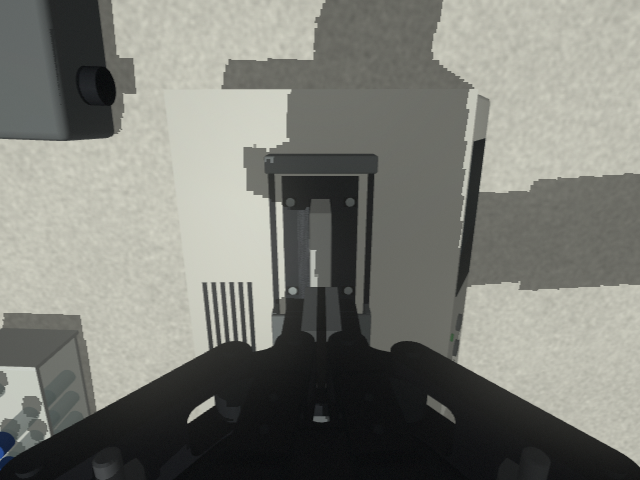

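```bash
python3 -m crank '[{"dx":0,"dy":0.001,"dz":-0.01,"yaw":0},{"dx":0,"dy":0,"dz":-0.01,"yaw":0},{"dx":0,"dy":0,"dz":-0.01,"yaw":0},{"dx":0,"dy":0,"dz":-0.01,"yaw":0},{"dx":0,"dy":0,"dz":-0.004,"yaw":0}]' 0 60; python3 -m crank '[{"dx":0,"dy":0,"dz":-0.001,"yaw":0},{"dx":0,"dy":0,"dz":-0.001,"yaw":0},{"dx":0,"dy":0,"dz":0,"yaw":0}]';python3 -m crank '[{"dx":0,"dy":0,"dz":-0.001,"yaw":0},{"dx":0,"dy":0,"dz":-0.001,"yaw":0},{"dx":0,"dy":0,"dz":0,"yaw":0}]'
```

```text
time: 13.25
tool_pos: [557.0, -142.7, 156.8]
orientation: [0.49, -0.508, 0.491, 0.51]
ft_force: [-0.8, 0.7, 0.2]
width: -0.001
time: 13.55
tool_pos: [557.8, -142.8, 157.2]
orientation: [-0.491, 0.509, -0.491, -0.509]
ft_force: [-0.9, -0.1, -0.6]
width: 0.001
time: 13.85
tool_pos: [557.6, -142.8, 154.7]
orientation: [0.491, -0.509, 0.491, 0.509]
ft_force: [-0.2, 0.1, 0.5]
width: -0.004
```

```bash
python3 -m crank '[{"dx":0,"dy":0,"dz":-0.001,"yaw":0},{"dx":0,"dy":0,"dz":-0.001,"yaw":0},{"dx":0,"dy":0,"dz":0,"yaw":0}]';python3 -m crank '[{"dx":0,"dy":0,"dz":-0.001,"yaw":0},{"dx":0,"dy":0,"dz":-0.001,"yaw":0},{"dx":0,"dy":0,"dz":0,"yaw":0}]';python3 -m crank '[{"dx":0,"dy":0,"dz":-0.001,"yaw":0},{"dx":0,"dy":0,"dz":-0.001,"yaw":0},{"dx":0,"dy":0,"dz":0,"yaw":0}]'
```

```text
time: 14.15
tool_pos: [557.5, -142.8, 152.5]
orientation: [0.491, -0.509, 0.491, 0.509]
ft_force: [-0.6, -0.8, 0.1]
width: -0.002
time: 14.45
tool_pos: [557.7, -142.8, 150.9]
orientation: [-0.491, 0.509, -0.491, -0.509]
ft_force: [0.6, 0.6, 0.9]
width: -0.001
time: 14.75
tool_pos: [557.6, -142.8, 148.8]
orientation: [-0.491, 0.509, -0.491, -0.509]
ft_force: [-0.9, -0.2, 2.2]
width: -0.002
```

```bash
python3 -m crank '[{"dx":0,"dy":0,"dz":-0.001,"yaw":0},{"dx":0,"dy":0,"dz":-0.001,"yaw":0},{"dx":0,"dy":0,"dz":-0.001,"yaw":0},{"dx":0,"dy":0,"dz":-0.001,"yaw":0}]';python3 -m crank '[{"dx":0,"dy":0,"dz":-0.001,"yaw":0},{"dx":0,"dy":0,"dz":-0.001,"yaw":0},{"dx":0,"dy":0,"dz":-0.001,"yaw":0},{"dx":0,"dy":0,"dz":-0.001,"yaw":0}]'; python3 -m crank '[{"dx":0,"dy":0,"dz":-0.001,"yaw":0},{"dx":0,"dy":0,"dz":-0.001,"yaw":0},{"dx":0,"dy":0,"dz":-0.001,"yaw":0}]'
```

```text
time: 15.15
tool_pos: [557.6, -142.9, 144.7]
orientation: [-0.491, 0.509, -0.491, -0.509]
ft_force: [-0.5, -0.6, 2.4]
width: -0.002
time: 15.55
tool_pos: [557.6, -142.8, 140.7]
orientation: [0.491, -0.509, 0.491, 0.509]
ft_force: [-0.6, 0.2, 1.7]
width: -0.002
time: 15.85
tool_pos: [557.6, -142.8, 137.7]
orientation: [0.491, -0.509, 0.491, 0.509]
ft_force: [1.1, 0.6, 2.3]
width: 0.001
```

```bash
python3 -m crank '[{"dx":0,"dy":0,"dz":-0.001,"yaw":0},{"dx":0,"dy":0,"dz":-0.001,"yaw":0},{"dx":0,"dy":0,"dz":-0.001,"yaw":0},{"dx":0,"dy":0,"dz":-0.001,"yaw":0}]';python3 -m crank '[{"dx":0,"dy":0,"dz":-0.0007,"yaw":0},{"dx":0,"dy":0,"dz":-0.0007,"yaw":0}]'; python3 -m crank '[{"dx":0,"dy":0,"dz":-0.0006,"yaw":0},{"dx":0,"dy":0,"dz":0,"yaw":0}]'
```

```text
time: 16.25
tool_pos: [557.6, -142.8, 133.7]
orientation: [0.491, -0.509, 0.491, 0.509]
ft_force: [0.0, -0.4, 1.5]
width: 0.0
time: 16.45
tool_pos: [557.6, -142.9, 132.3]
orientation: [0.491, -0.509, 0.491, 0.509]
ft_force: [-0.4, -0.1, 2.7]
width: -0.001
time: 16.65
tool_pos: [557.5, -142.8, 131.6]
orientation: [0.491, -0.509, 0.491, 0.509]
ft_force: [0.4, -0.3, 1.8]
width: 0.004
```

```bash
python3 -m crank '[{"dx":0,"dy":0,"dz":-0.0005,"yaw":0},{"dx":0,"dy":0,"dz":0,"yaw":0}]';python3 -m crank '[{"dx":0,"dy":0,"dz":-0.0005,"yaw":0},{"dx":0,"dy":0,"dz":0,"yaw":0}]'
```

```text
time: 16.85
tool_pos: [557.5, -142.8, 131.2]
orientation: [0.491, -0.509, 0.491, 0.509]
ft_force: [0.7, 0.7, 2.2]
width: -0.005
time: 17.05
tool_pos: [557.6, -142.8, 130.7]
orientation: [0.491, -0.509, 0.491, 0.509]
ft_force: [-0.5, -0.7, 1.4]
width: 0.001
```

```bash
python3 -m crank '[{"dx":0,"dy":0,"dz":-0.0005,"yaw":0},{"dx":0,"dy":0,"dz":0,"yaw":0}]';python3 -m crank '[{"dx":0,"dy":0,"dz":-0.0005,"yaw":0},{"dx":0,"dy":0,"dz":0,"yaw":0}]'
```

```text
time: 17.25
tool_pos: [557.5, -142.8, 130.2]
orientation: [0.491, -0.509, 0.491, 0.509]
ft_force: [0.6, -0.4, 1.7]
width: 0.001
time: 17.45
tool_pos: [557.6, -142.8, 129.7]
orientation: [0.491, -0.509, 0.491, 0.509]
ft_force: [-0.4, -0.7, 1.7]
width: 0.0
```

```bash
python3 -m crank '[{"dx":0,"dy":0,"dz":-0.0005,"yaw":0},{"dx":0,"dy":0,"dz":0,"yaw":0}]';python3 -m crank '[{"dx":0,"dy":0,"dz":-0.0005,"yaw":0},{"dx":0,"dy":0,"dz":0,"yaw":0}]'
```

```text
time: 17.65
tool_pos: [557.6, -142.8, 129.2]
orientation: [0.491, -0.509, 0.491, 0.509]
ft_force: [0.6, -0.1, 1.5]
width: 0.003
time: 17.85
tool_pos: [557.6, -142.8, 128.7]
orientation: [0.491, -0.509, 0.491, 0.509]
ft_force: [-0.9, 0.6, 1.3]
width: 0.002
```

```bash
python3 -m crank '[{"dx":0,"dy":0,"dz":-0.0005,"yaw":0},{"dx":0,"dy":0,"dz":0,"yaw":0}]';python3 -m crank '[{"dx":0,"dy":0,"dz":-0.0005,"yaw":0},{"dx":0,"dy":0,"dz":0,"yaw":0}]'
```

```text
time: 18.05
tool_pos: [557.6, -142.8, 128.2]
orientation: [0.491, -0.509, 0.491, 0.509]
ft_force: [0.3, -0.6, 2.0]
width: -0.002
time: 18.25
tool_pos: [557.6, -142.8, 127.7]
orientation: [0.491, -0.509, 0.491, 0.509]
ft_force: [0.8, -0.3, 1.6]
width: 0.003
```

```bash
python3 -m crank '[{"dx":0,"dy":0,"dz":-0.0005,"yaw":0},{"dx":0,"dy":0,"dz":0,"yaw":0}]';python3 -m crank '[{"dx":0,"dy":0,"dz":-0.0005,"yaw":0},{"dx":0,"dy":0,"dz":0,"yaw":0}]'
python3 - <<'E'
from h import *
c,o=grab("side","s9");t=cv2.imread("pics/s9.png")
cv2.imwrite("pics/s9c.png",cv2.resize(t[200:380,370:530],None,fx=3.3,fy=3.3,interpolation=cv2.INTER_CUBIC))
E
```

```text
time: 18.45
tool_pos: [557.6, -142.8, 127.2]
orientation: [0.491, -0.509, 0.491, 0.509]
ft_force: [-0.5, -0.5, 1.9]
width: 0.005
time: 18.65
tool_pos: [557.7, -142.9, 127.1]
orientation: [-0.491, 0.509, -0.491, -0.509]
ft_force: [0.8, 0.5, 3.2]
width: -0.003
```

View pics/s9c.png

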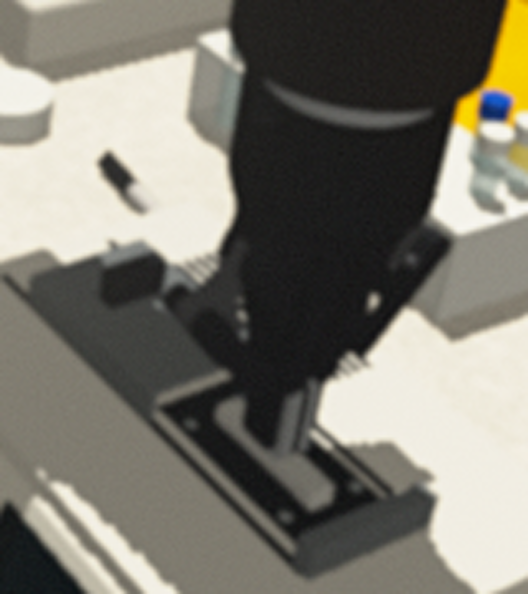

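```bash
python3 -m crank '[{"dx":0,"dy":0,"dz":-0.0005,"yaw":0},{"dx":0,"dy":0,"dz":0,"yaw":0}]'
```

```text
time: 18.9
tool_pos: [557.9, -142.9, 127.1]
orientation: [-0.491, 0.509, -0.491, -0.509]
ft_force: [-0.5, 0.8, 5.8]
width: 0.002
```

```bash
python3 -m crank '[{"dx":0,"dy":0,"dz":-0.0005,"yaw":0},{"dx":0,"dy":0,"dz":0,"yaw":0}]'
```

```text
time: 19.1
tool_pos: [558.2, -142.9, 127.1]
orientation: [-0.491, 0.51, -0.491, -0.508]
ft_force: [-0.3, 0.7, 6.1]
width: -0.0
```

```bash
python3 -m crank '[{"dx":0,"dy":0,"dz":-0.0005,"yaw":0},{"dx":0,"dy":0,"dz":0,"yaw":0}]'
```

```text
time: 19.3
tool_pos: [558.4, -143.0, 127.0]
orientation: [-0.491, 0.51, -0.49, -0.508]
ft_force: [-1.0, 0.3, 8.8]
width: 0.002
```

```bash
python3 -m crank '[{"dx":0,"dy":0,"dz":-0.0005,"yaw":0},{"dx":0,"dy":0,"dz":0,"yaw":0}]'
```

```text
time: 19.5
tool_pos: [558.6, -143.1, 127.0]
orientation: [-0.491, 0.51, -0.49, -0.508]
ft_force: [-0.3, 1.1, 10.4]
width: 0.004
```

```bash
python3 -m crank '[{"dx":0,"dy":0,"dz":-0.0005,"yaw":0},{"dx":0,"dy":0,"dz":0,"yaw":0},{"dx":0,"dy":0,"dz":0,"yaw":0}]'
```

```text
time: 19.8
tool_pos: [558.8, -143.1, 127.0]
orientation: [-0.492, 0.51, -0.49, -0.508]
ft_force: [-0.8, 1.3, 11.3]
width: 0.001
```

```bash
python3 -m crank '[{"dx":0,"dy":0,"dz":-0.0005,"yaw":0},{"dx":0,"dy":0,"dz":0,"yaw":0},{"dx":0,"dy":0,"dz":0,"yaw":0}]'; python3 -m crank '[{"dx":0,"dy":0,"dz":0.02,"yaw":0},{"dx":0,"dy":0,"dz":0.04,"yaw":0},{"dx":0,"dy":0,"dz":0.04,"yaw":0},{"dx":0,"dy":0,"dz":0,"yaw":0},{"dx":0,"dy":0,"dz":0,"yaw":0}]'; python3 -m crank '[{"dx":0,"dy":0.03,"dz":0,"yaw":0},{"dx":0,"dy":0,"dz":0,"yaw":0},{"dx":0,"dy":0,"dz":0,"yaw":0},{"dx":0,"dy":0,"dz":0,"yaw":0}]'
python3 - <<'E'
from h import *
c,o=grab("side","s10");t=cv2.imread("pics/s10.png");print(o["tool_pos"],o["ft_force"])
cv2.imwrite("pics/s10c.png",cv2.resize(t[200:380,370:530],None,fx=3.3,fy=3.3,interpolation=cv2.INTER_CUBIC))
grab("wrist","w10")
E
```

```text
time: 20.1
tool_pos: [558.9, -143.2, 127.0]
orientation: [-0.492, 0.511, -0.49, -0.508]
ft_force: [-1.4, 1.6, 12.4]
width: -0.0
time: 20.6
tool_pos: [557.8, -142.5, 224.0]
orientation: [-0.491, 0.509, -0.49, -0.509]
ft_force: [-0.2, 0.4, -0.8]
width: -0.003
time: 21.0
tool_pos: [557.3, -113.1, 222.7]
orientation: [0.49, -0.508, 0.491, 0.509]
ft_force: [0.0, -0.4, 0.6]
width: 0.002
[ 557.2733358  -113.06133361  222.66689282] [ 0.03503438 -0.36862616  0.64111408]
```

View pics/s10c.png

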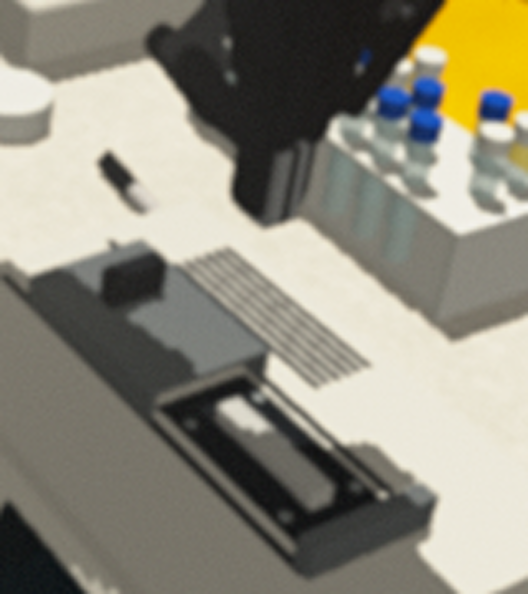

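View pics/w10.png

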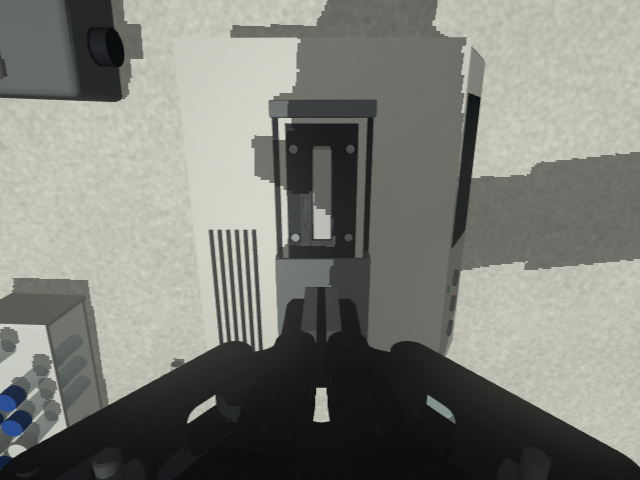

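```bash
python3 -m crank '[{"dx":-0.002,"dy":0.033,"dz":0,"yaw":0},{"dx":-0.002,"dy":0.033,"dz":0,"yaw":0},{"dx":-0.001,"dy":0.033,"dz":0,"yaw":0},{"dx":0,"dy":0,"dz":-0.03,"yaw":0},{"dx":0,"dy":0,"dz":0,"yaw":0}]'; python3 -m crank '[{"dx":0,"dy":0,"dz":0,"yaw":0},{"dx":0,"dy":0,"dz":0,"yaw":0}]'
python3 - <<'E'
from h import *
c,o=grab("side","s11");t=cv2.imread("pics/s11.png");print(o["tool_pos"],o["ft_force"])
cv2.imwrite("pics/s11c.png",cv2.resize(t[150:370,340:530],None,fx=2.7,fy=2.7,interpolation=cv2.INTER_CUBIC))
c,o=grab("wrist","w11")
E
```

```text
time: 21.6
tool_pos: [550.9, -13.2, 189.6]
orientation: [0.489, -0.507, 0.492, 0.511]
ft_force: [-0.0, -0.4, -1.4]
width: 0.008
time: 21.8
tool_pos: [553.1, -14.7, 195.2]
orientation: [-0.491, 0.509, -0.491, -0.508]
ft_force: [-0.4, 0.7, 1.0]
width: 0.003
[553.06181838 -14.70545449 195.15933122] [-0.41553919  0.68824028  0.97874459]
```

View pics/s11c.png

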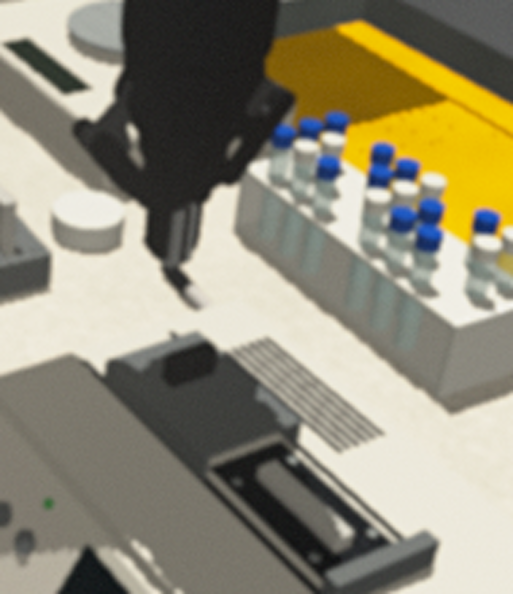

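View pics/w11.png

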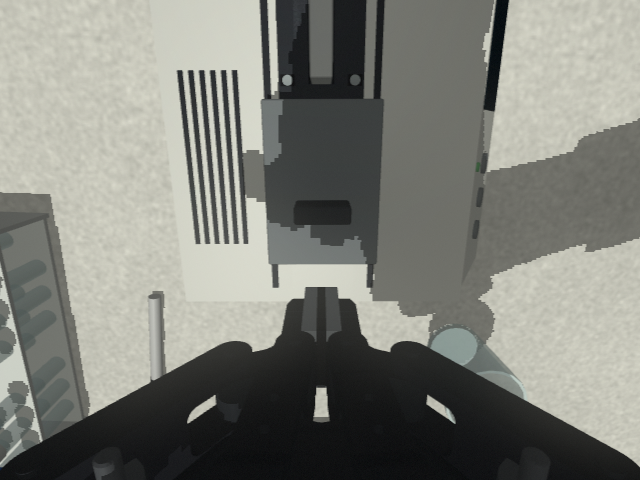

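Run:
```python
from h import *
np.set_printoptions(precision=2,suppress=True)
o=obs(); c=read_camera("wrist"); print(o["tool_pos"])
t=c["color"][185:240,270:380,::-1]; cv2.imwrite("pics/w11c.png",cv2.convertScaleAbs(cv2.resize(t,None,fx=6,fy=6),alpha=2))
print(ray(c,[(294,202),(352,201),(351,224),(294,224)],153,o)); print(ray(c,[(262,99),(383,99),(378,264),(266,263)],135,o))
W=T_tool(o)@np.array(c["tool_from_camera"]); V=np.linalg.inv(W)
for p in ([0,0,0],[0,0,-11],[0,0,11]):
  q=V@(T_tool(o)@np.r_[p,1]); print(q[0]/q[2]*c["fx"]+c["cx"],q[1]/q[2]*c["fy"]+c["cy"])
```

```text
[553.09 -14.5  195.12]
[[568.45 -50.31 153.  ]
 [538.75 -51.87 153.  ]
 [538.54 -39.66 153.  ]
 [568.29 -38.62 153.  ]]
[[ 586.99 -100.29  135.  ]
 [ 524.24 -102.47  135.  ]
 [ 519.44  -10.83  135.  ]
 [ 585.77   -9.13  135.  ]]
321.4586874702871 304.60790740874376
321.4661416747806 281.255788888014
321.45153179155966 327.0248209611064
```

View pics/w11c.png

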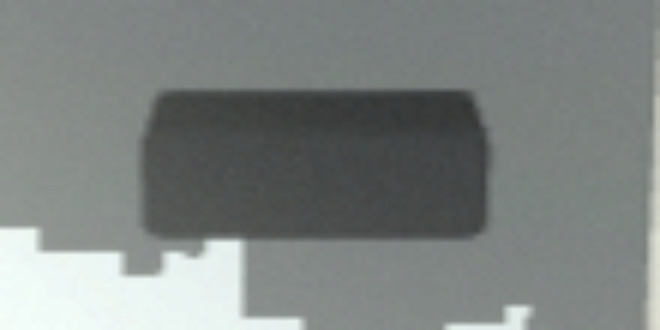

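```bash
python3 -m crank '[{"dx":0,"dy":0,"dz":-0.014,"yaw":0},{"dx":0,"dy":0,"dz":-0.014,"yaw":0},{"dx":0,"dy":0,"dz":-0.014,"yaw":0},{"dx":0,"dy":0,"dz":-0.006,"yaw":0},{"dx":0,"dy":0,"dz":-0.004,"yaw":0}]'; python3 -m crank '[{"dx":0,"dy":0,"dz":0,"yaw":0},{"dx":0,"dy":-0.005,"dz":0,"yaw":0},{"dx":0,"dy":-0.005,"dz":0,"yaw":0},{"dx":0,"dy":0,"dz":0,"yaw":0}]'
```

```text
time: 22.45
tool_pos: [552.2, -14.0, 140.4]
orientation: [0.49, -0.509, 0.491, 0.509]
ft_force: [0.0, 0.4, 0.3]
width: -0.001
time: 22.85
tool_pos: [552.8, -24.5, 142.3]
orientation: [-0.491, 0.509, -0.491, -0.509]
ft_force: [-0.4, -0.6, -0.4]
width: 0.003
```

Now push at 4–5 mm per row.

```bash
python3 -m crank '[{"dx":0,"dy":-0.004,"dz":0,"yaw":0},{"dx":0,"dy":-0.004,"dz":0,"yaw":0},{"dx":0,"dy":-0.004,"dz":0,"yaw":0}]'; python3 -m crank '[{"dx":0.0002,"dy":-0.005,"dz":0,"yaw":0},{"dx":0.0002,"dy":-0.005,"dz":0,"yaw":0},{"dx":0.0002,"dy":-0.005,"dz":0,"yaw":0},{"dx":0.0002,"dy":-0.005,"dz":0,"yaw":0},{"dx":0,"dy":0,"dz":0,"yaw":0}]'
python3 - <<'E'
from h import *
c,o=grab("side","s12");t=cv2.imread("pics/s12.png");print(o["tool_pos"],o["ft_force"])
cv2.imwrite("pics/s12c.png",cv2.resize(t[150:370,340:530],None,fx=2.7,fy=2.7,interpolation=cv2.INTER_CUBIC))
E
```

```text
time: 23.15
tool_pos: [553.0, -35.8, 142.0]
orientation: [-0.491, 0.509, -0.49, -0.509]
ft_force: [1.0, 1.9, 0.8]
width: 0.001
time: 23.65
tool_pos: [553.1, -56.7, 141.6]
orientation: [0.491, -0.509, 0.492, 0.509]
ft_force: [0.6, 0.3, -1.2]
width: -0.001
[553.09800391 -56.72130317 141.58121042] [ 0.59700279  0.29283936 -1.15259871]
```

View pics/s12c.png

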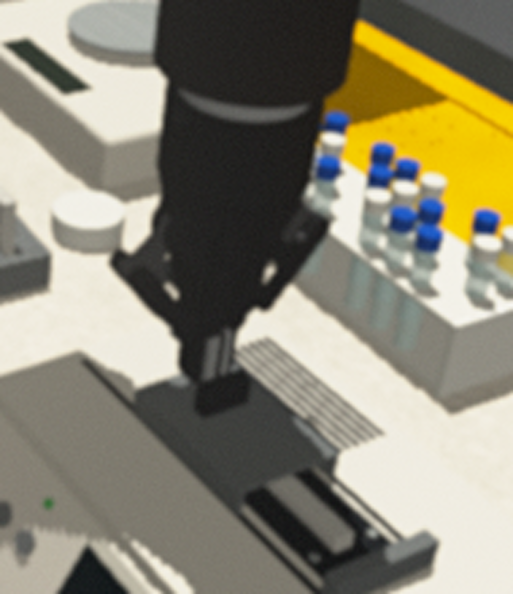

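```bash
python3 -m crank '[{"dx":0.0002,"dy":-0.005,"dz":0,"yaw":0},{"dx":0.0002,"dy":-0.005,"dz":0,"yaw":0},{"dx":0.0002,"dy":-0.005,"dz":0,"yaw":0},{"dx":0.0002,"dy":-0.005,"dz":0,"yaw":0},{"dx":0.0002,"dy":-0.005,"dz":0,"yaw":0}]'; python3 -m crank '[{"dx":0.0002,"dy":-0.005,"dz":0,"yaw":0},{"dx":0.0002,"dy":-0.005,"dz":0,"yaw":0},{"dx":0.0002,"dy":-0.005,"dz":0,"yaw":0},{"dx":0.0002,"dy":-0.005,"dz":0,"yaw":0},{"dx":0,"dy":0,"dz":0,"yaw":0}]'; python3 -m crank '[{"dx":0,"dy":-0.002,"dz":0,"yaw":0},{"dx":0,"dy":-0.002,"dz":0,"yaw":0},{"dx":0,"dy":0,"dz":0,"yaw":0}]'
```

```text
time: 24.2
tool_pos: [554.2, -81.3, 141.5]
orientation: [0.491, -0.509, 0.491, 0.509]
ft_force: [-1.4, 1.5, -0.5]
width: -0.002
time: 24.7
tool_pos: [555.4, -101.7, 142.0]
orientation: [-0.491, 0.509, -0.491, -0.508]
ft_force: [0.5, -0.7, 0.4]
width: -0.005
time: 25.0
tool_pos: [555.5, -105.0, 142.1]
orientation: [-0.491, 0.509, -0.491, -0.509]
ft_force: [0.3, 0.3, -0.3]
width: 0.003
```

```bash
python3 -m crank '[{"dx":0,"dy":-0.002,"dz":0,"yaw":0},{"dx":0,"dy":-0.002,"dz":0,"yaw":0},{"dx":0,"dy":0,"dz":0,"yaw":0}]';python3 -m crank '[{"dx":0,"dy":-0.0015,"dz":0,"yaw":0},{"dx":0,"dy":-0.0015,"dz":0,"yaw":0},{"dx":0,"dy":0,"dz":0,"yaw":0}]'
```

```text
time: 25.3
tool_pos: [555.3, -109.0, 142.0]
orientation: [-0.491, 0.509, -0.491, -0.509]
ft_force: [0.1, 0.4, 0.5]
width: -0.002
time: 25.6
tool_pos: [555.1, -112.0, 141.7]
orientation: [0.491, -0.509, 0.491, 0.509]
ft_force: [0.4, 0.6, 0.9]
width: 0.001
```

```bash
python3 -m crank '[{"dx":0,"dy":-0.001,"dz":0,"yaw":0},{"dx":0,"dy":-0.001,"dz":0,"yaw":0}]';python3 -m crank '[{"dx":0,"dy":-0.001,"dz":0,"yaw":0},{"dx":0,"dy":-0.001,"dz":0,"yaw":0}]';python3 -m crank '[{"dx":0,"dy":-0.001,"dz":0,"yaw":0},{"dx":0,"dy":0,"dz":0,"yaw":0}]'
```

```text
time: 25.8
tool_pos: [555.2, -113.9, 141.7]
orientation: [0.491, -0.509, 0.491, 0.509]
ft_force: [0.8, 0.8, 0.9]
width: 0.002
time: 26.0
tool_pos: [555.3, -115.0, 141.7]
orientation: [0.491, -0.509, 0.49, 0.509]
ft_force: [-1.3, 7.9, 3.2]
width: -0.001
time: 26.2
tool_pos: [555.3, -115.0, 141.8]
orientation: [0.491, -0.508, 0.49, 0.51]
ft_force: [-0.7, 8.7, 3.2]
width: -0.003
```

```bash
python3 -m crank '[{"dx":0,"dy":-0.001,"dz":0,"yaw":0},{"dx":0,"dy":0,"dz":0,"yaw":0}]';python3 -m crank '[{"dx":0,"dy":0.006,"dz":0,"yaw":0},{"dx":0,"dy":0.012,"dz":0,"yaw":0},{"dx":0,"dy":0,"dz":0.03,"yaw":0},{"dx":0,"dy":0,"dz":0.04,"yaw":0},{"dx":0,"dy":0,"dz":0.04,"yaw":0}]';python3 -m crank '[{"dx":0,"dy":0.04,"dz":0,"yaw":0},{"dx":0,"dy":0.04,"dz":0,"yaw":0},{"dx":0,"dy":0.04,"dz":0,"yaw":0},{"dx":0,"dy":0,"dz":0,"yaw":0},{"dx":0,"dy":0,"dz":0,"yaw":0}]'
python3 - <<'E'
from h import *
np.set_printoptions(precision=2,suppress=True)
c,o=grab("side","s13");t=cv2.imread("pics/s13.png");print(o["tool_pos"],o["ft_force"])
cv2.imwrite("pics/s13c.png",cv2.resize(t[200:380,370:530],None,fx=3.3,fy=3.3,interpolation=cv2.INTER_CUBIC))
c,o=grab("top","t13");c,o=grab("wrist","w13")
E
```

```text
time: 26.4
tool_pos: [555.3, -115.2, 141.8]
orientation: [0.492, -0.508, 0.489, 0.51]
ft_force: [-1.9, 12.6, 3.1]
width: -0.002
time: 26.9
tool_pos: [554.6, -99.8, 252.6]
orientation: [0.49, -0.509, 0.492, 0.509]
ft_force: [0.6, 0.0, 0.3]
width: -0.002
time: 27.4
tool_pos: [555.0, 20.9, 251.5]
orientation: [-0.49, 0.509, -0.491, -0.509]
ft_force: [0.8, -0.9, 0.3]
width: 0.0
[554.99  20.94 251.52] [ 0.84 -0.87  0.35]
```

View pics/s13c.png

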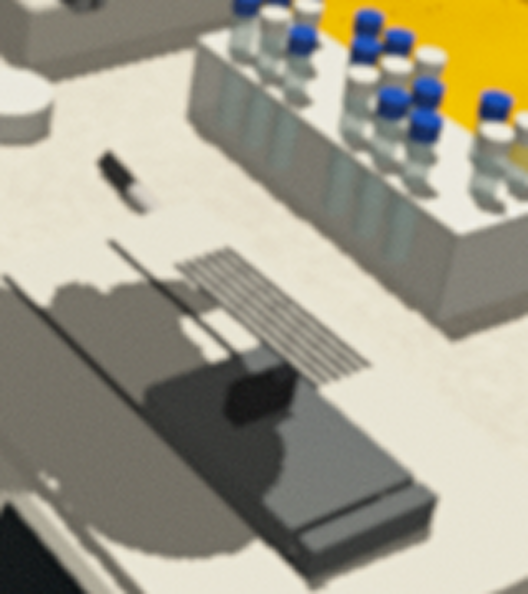

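View pics/t13.png

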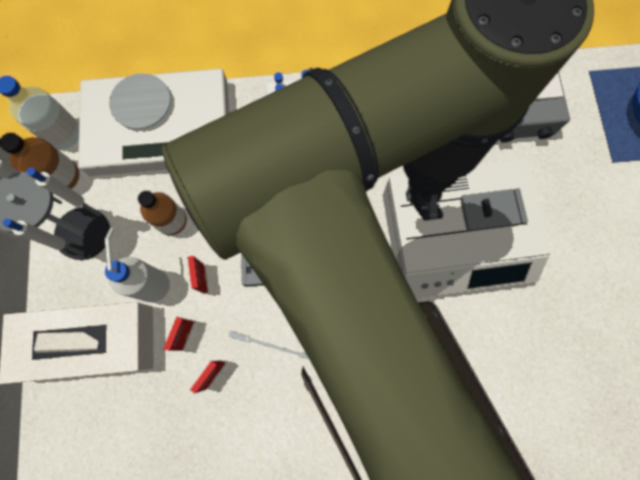

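View pics/w13.png

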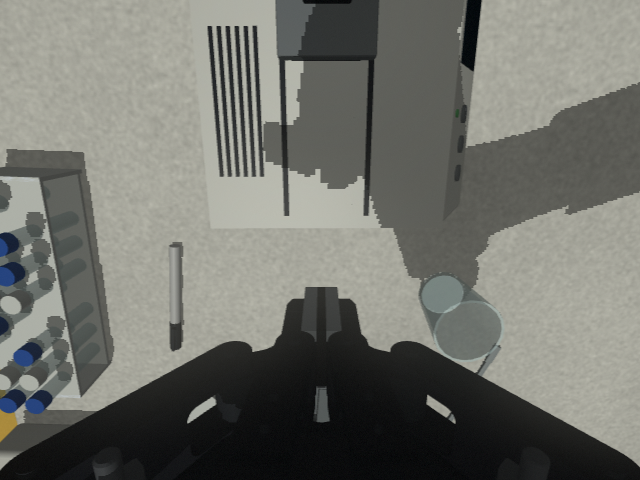

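```bash
python3 -m crank '[{"dx":0,"dy":0,"dz":0,"yaw":0},{"dx":0,"dy":0,"dz":0,"yaw":0}]'; python3 -c "
from plant import manip
print(manip.hand_in())"
```

```text
time: 27.75
tool_pos: [555.2, 19.4, 251.8]
orientation: [-0.491, 0.509, -0.491, -0.509]
ft_force: [1.2, -0.4, -0.2]
width: -0.001
the job is handed in; nothing more can be done
None
```

The job is handed in at about 27.8 s; the hand-in gives no verdict, so what follows is from my own readings.

- **Cartridge:** I lifted the large pale grey test cartridge out of the rack and lowered it through the analyser slot with no jamming. With the shut fingers I then pressed it down. The height stopped changing at about 127 mm, roughly 7 mm standing out of the deck. The wrist force rose to 12.4 N there, and the carrier drag of 3 to 4 N is part of that.
- **Cover:** I pushed it by its rib until it stopped moving, with 12.6 N on the wrist. The last side picture shows it against its end block with only a thin gap, and the tool was clear of everything.
- **Not checked:** I did not measure the final positions of the check cartridge or the bystanders. In the last pictures the marker, beaker, spatula, reagent and wash bottle look where they were. The arm hid most of the rack from the top camera, so the check cartridge was last seen untouched after I had gripped the test cartridge.
- **Disagreed:** The force reading in the carrier was about 2 N, below the 3 to 4 N given, and noisy by up to 1 N. While pressing on the stop, the tool tip also crept about 1.3 mm sideways.

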